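# Load and set the plate warmer

## Robot

A 6-joint arm with a two-finger parallel gripper is mounted at the origin on the work surface. World frame = base frame: x ahead of the robot, y to its left, z up, the work surface at z = 0. Lengths are in mm, angles in rad, forces in N, time in s.
With the tool pointing down it reaches from about 275 to 725 mm from the base axis. Payload 15.9 kg.
Tool frame: the origin (TCP) lies at the very end of the fingers, on their centre line; the grasp point (between the pads) lies r.grasp_offset behind it (r.grasp_offset is the distance from the TCP to the grasp point, in mm); y points along the fingers, x is the direction in which the jaws open and shut, and the axes are right-handed (so a half turn about y gives the same grasp; the last joint's range is limited). The gripper opens to 85 mm and grips with 20 to 120 N. Pads are 22 mm wide; open, the fingers measure 114 mm over their backs; the gripper's body (76 mm by 85 mm) begins 54 mm behind the grasp point. The pads swing forward as they close: fully open they stand 13 mm farther back than shut.
Start: joints at [1.132, 0.213, -0.034, 1.323, 0, 1.571], TCP at [212.419, 452.619, 231.306] pointing down, gripper open.
Joint ranges: [-2.98, 2.98], [-0.74, 1.72], [-1.14, 1.35], [-2.1, 2.04], [-1.57, 1.44], [-3.14, 3.14]. Speed limits (rad/s): [1.89, 1.89, 2.39, 2.57, 3.14, 3.14].

## Interface

Orientations are given as a unit quaternion [w, x, y, z].
In Python, from cell import r gives the robot as it stands.
- The arm moves only by the shell command python3 -m creep 'ROWS' [OPENING]. ROWS is JSON, a list of rows, each a list of 2 entries, a list of its own where there are three numbers: the shift along the tool's x, y, z in m, then the turn, a rotation vector about the tool's x, y, z in rad. A call has 1 to 5 rows; each row shifts and turns the commanded pose from where the row before left it, along the tool's axes as they then stand; what a row does not reach is not made up. A row lasts 1/8 s, in which the tool goes at most 62.5 mm and 10.7 degrees, less where a joint would pass 70% of its speed; a pose out of reach is approached as far as the arm can. A call with a gripper value outside its range is refused whole. OPENING is the finger opening in m, from 0 to 0.0854, set as the call begins (- or left out, the last holds). The fingers move at their own pace and stop on an object; the grip force is fixed at half the most. Time passes only in rows, so rows that do not move let the fingers close. It gives the time, the measured TCP pose, the force and the opening at its end, in the units of the state.
- r.get_obs(): the state, without advancing time (a new reading comes with each control period).
- r.capture(name): name is "scene" or "top" or "wrist"; returns a dict with "color" (384x512x3 uint8, blue, green, red), "K" (3x3 intrinsics, pixels), "world_from_camera" (4x4, takes a point from camera to world coordinates); the wrist camera has in their place "mount" (4x4, takes a point from camera to tool coordinates, whose origin is the TCP and whose axes are the tool frame's). Camera axes: x right, y up, looking along -z (the intrinsics and any distortion apply to the point x, -y, -z); pixel columns grow to the right and rows downward; lengths in mm; the calibration is good to about 2 mm. The wrist camera is an equidistant fisheye: a pixel r from the principal point sees the ray r / f radians off the axis. A picture is of the moment at which its call begins: read the wrist's pose just before it. There is no depth.
- r.sign_off(): hands the job in, once; it reports no verdict.
Trained networks look in the newest picture that a camera, given by its name, has taken for a name from the list of things; names that differ only in an ending like _2 or _b are one class to them, and where a whole thing is asked for, a point or a joint stands for the part that bears it (a point fixed in the world has none). Each returns a list of dicts, best first, with "confidence" (0 to 1); they miss things now and then, are a little off and sometimes report something else, mostly with a low value. They report only what shows in the picture. A call takes as long as a camera call.
- r.search_frame(label, camera): "position" ([x, y, z] in mm, in the coordinates of the camera as it stood for that picture, good to about 4 mm: the middle of the surface that is visible of it).
The state is a dict: "clock": time; "joint_pos": joint angles; "qd": joint speeds; "joint_efforts": joint torques, N m; "ee_pos": TCP position; "tcp_rot": TCP orientation; "contact_force": force on the tool from outside, world axes, zero at the start; "moment": the same for the moment, N m; "opening": finger opening in mm.
Only numpy, scipy, OpenCV 4.12 (cv2) and the standard library are available. Lean on these libraries where they do the work, as an engineer would, in place of code of your own. Each camera call takes 0.05 s, during which the arm holds its last target.

## Task

Slide the plate warmer's heat grip fully to off (the end nearest the robot), then lift the handled wooden cover board off the pad and set it aside on the counter, stack all the tapas plates there are squarely in one pile centred on the marked pad, lengthwise with it, and lay the cover board squarely on top. Only then slide the heat grip level with the red marker clip and let go, leaving the jar, mug and bottle where they stand.

Things in the scene. Friction and masses are not known exactly. Their poses are not given: they have to be found in the camera images.
- warmer: Fixed buffet warmer: low aluminium box 220 (x) x 300 (y) x 30 mm tall with a flat top; origin at the centre of its underside, on the counter. On its top: the heat control track at y = -95 mm (right-hand side seen from the robot), running along x, and the marked pad at y = +45 mm. The counter (z = 0) is flat and open on both sides of it, with at least one plate-sized free place to set things down.
- pad (a point): Centre of the grey pad with a white outline (135 x 79 mm, long side along the warmer's x) on the warmer's top, flush with it, 30 mm above the counter; axes as the warmer's.
- heat (a joint): Position of the heat slider along its track, m: 0 = off, fully at the end nearest the robot; 0.13 = fully at the far end. It moves along the warmer's +x and stays where left (about 1.5 N friction).
- heat_top (a point): Centre of the top of the white slider grip, 84 mm above the counter. The grip is a block 20 mm along the track, 28 mm across it and 40 mm tall, on a dark track housing 180 x 40 x 14 mm on the warmer's top.
- clip: Fixed red marker clip beside the heat track (6 mm along the track, 22 mm across, 8 mm tall, standing on the warmer's top); origin at the centre of its underside, x along the track as the warmer's x. The slider is at the mark when the grip's centre is level with the clip along the track.
- cover: Loose light wooden cover board 130 (x) x 80 (y) x 12 mm with a dark wooden handle bar centred on it, 70 mm long (along x), 22 mm wide, 28 mm tall (40 mm overall); origin at the centre of the underside, z up. 0.2 kg. Starts lying on the warmer's pad, a little askew.
- jar: Amber glass jar, 80 mm across, 120 mm tall, not part of the job; origin at the centre of its foot.
- mug: White mug, 80 mm across, 95 mm tall, not part of the job; origin at the centre of its foot.
- oil: Green glass bottle, 66 mm across, 200 mm tall, not part of the job; origin at the centre of its foot.
- plate1: Loose thick flat oblong stoneware tapas plate, blue with a thin white line around its top, a solid slab 120 (x) x 62 (y) x 18 mm, flat on top and beneath; origin at the centre of its underside, z up. About 0.25 kg. Starts flat on the counter beside the warmer, or is absent.
- plate2: Loose thick flat oblong stoneware tapas plate, terracotta with a thin white line around its top, a solid slab 120 (x) x 62 (y) x 18 mm, flat on top and beneath; origin at the centre of its underside, z up. About 0.25 kg. Starts flat on the counter beside the warmer, or is absent.
- plate3: Loose thick flat oblong stoneware tapas plate, blue with a thin white line around its top, a solid slab 120 (x) x 62 (y) x 18 mm, flat on top and beneath; origin at the centre of its underside, z up. About 0.25 kg. Starts flat on the counter beside the warmer, or is absent.
- plate4: Loose thick flat oblong stoneware tapas plate, green with a thin white line around its top, a solid slab 120 (x) x 62 (y) x 18 mm, flat on top and beneath; origin at the centre of its underside, z up. About 0.25 kg. Starts flat on the counter beside the warmer, or is absent.
- plate5: Loose thick flat oblong stoneware tapas plate, terracotta with a thin white line around its top, a solid slab 120 (x) x 62 (y) x 18 mm, flat on top and beneath; origin at the centre of its underside, z up. About 0.25 kg. Starts flat on the counter beside the warmer, or is absent.

How it is judged:
By the outcome, as a careful person would: the job done as asked, in the order asked, and still so for the second after the job is handed in, with the robot touching nothing.
Of plate1, plate2, plate3, plate4, plate5 only 3 to 5 are there at a start; the rules pass over those that are not, and their reading is None.
At some moment in a run one of plate1, plate2, plate3, plate4, plate5, cover may be knocked a few centimetres aside while the robot is not near it.
Once in a run the grip may slacken for a moment while it holds something.
It also fails if it takes over 210 s, if anything falls off the work surface, if the arm or the gripper's body presses on something with over 40 N, if the wrist force passes 120 N, or if a joint passes its speed limit or range.

## Working session

There is one attempt and no reset: what is moved stays moved. The work goes in short steps, Python scripts to look and compute and a shell command to move; the robot and the scene stay as the last step left them, time stands still between calls to the robot, and variables do not carry over. Pictures are saved under pics/ and viewed, and the job is handed in when it is done.

```bash
ls; mkdir -p pics; python3 - <<'E'
from cell import r
import cv2,numpy as np
o=r.get_obs();print(o, r.grasp_offset)
for n in ("scene","top","wrist"):
    c=r.capture(n);cv2.imwrite(f"pics/{n}0.png",c["color"])
    print(n,c["K"],c.get("world_from_camera",c.get("mount")))
E
```

```text
pics
{'clock': 0.0, 'joint_pos': array([ 1.13197414e+00,  2.13372175e-01, -3.50452931e-02,  1.32347194e+00,
       -8.73271063e-06,  1.57077843e+00]), 'qd': array([-6.37808250e-05, -6.44434142e-04,  1.71330649e-03, -5.64022333e-04,
       -1.24360301e-04,  2.49020627e-04]), 'joint_efforts': array([ 3.03304125e-05, -6.86171007e+01,  4.87109292e+01,  1.79968367e-02,
       -2.43612676e-04,  4.00004126e-05]), 'ee_pos': array([212.30236134, 452.33349286, 230.81362229]), 'tcp_rot': array([-0.59662701,  0.5970467 ,  0.3788662 , -0.37951529]), 'contact_force': array([ 0.4062123 ,  0.45870246, -0.57263777]), 'moment': array([-0.02535942,  0.08986906,  0.02444971]), 'opening': 85.04137314246567} 18.700000000000003
scene [[368.16242991   0.         258.64676649]
 [  0.         368.16242991 185.8458418 ]
 [  0.           0.           1.        ]] [[-8.62986571e-01 -3.83795628e-01  3.28565206e-01  9.71265882e+02]
 [ 5.05204874e-01 -6.49472440e-01  5.68290054e-01  5.05280718e+02]
 [-4.71319195e-03  6.56419429e-01  7.54381415e-01  8.82470236e+02]
 [ 0.00000000e+00  0.00000000e+00  0.00000000e+00  1.00000000e+00]]
top [[478.96397296   0.         255.83802119]
 [  0.         478.96397296 187.06770341]
 [  0.           0.           1.        ]] [[-2.59851310e-02  9.93711616e-01 -1.08912795e-01  4.17487364e+02]
 [-9.99502754e-01 -2.38797111e-02  2.05913700e-02 -6.31841856e+01]
 [ 1.78610775e-02  1.09393708e-01  9.93838014e-01  1.74870492e+03]
 [ 0.00000000e+00  0.00000000e+00  0.00000000e+00  1.00000000e+00]]
wrist [[297.31863964   0.         257.35330705]
 [  0.         297.31863964 186.36770583]
 [  0.           0.           1.        ]] [[ 9.99999739e-01  6.14110144e-04  3.81905041e-04  1.39396300e-02]
 [ 2.07995804e-04  2.61542521e-01 -9.65191932e-01 -1.42939973e+02]
 [-6.92618564e-04  9.65191759e-01  2.61542325e-01  6.59439188e+01]
 [ 0.00000000e+00  0.00000000e+00  0.00000000e+00  1.00000000e+00]]
```

View pics/scene0.png

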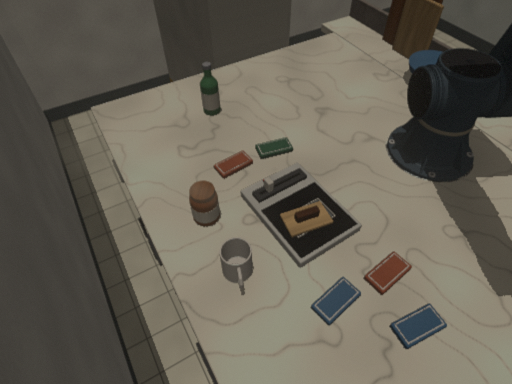

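View pics/top0.png

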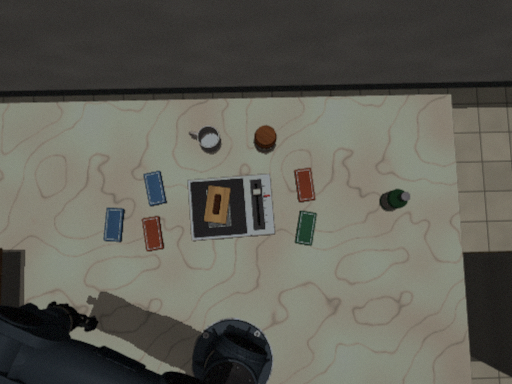

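View pics/wrist0.png

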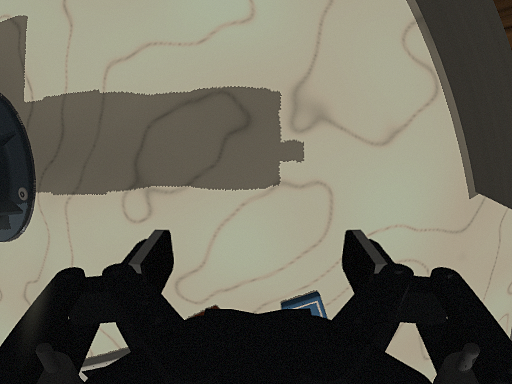

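All five plates are there: blue ×2 and terracotta on the left, terracotta and green on the right. The cover is askew on the pad and the slider is near the far end. Next I'll write the helpers and measure.

```bash
cat > h.py <<'E'
from cell import r
import cv2,numpy as np,json
from scipy.spatial.transform import Rotation as R
def rot(q): return R.from_quat([q[1],q[2],q[3],q[0]]).as_matrix()
def pose():
    o=r.get_obs(); M=rot(o["tcp_rot"]); return np.array(o["ee_pos"]),M,o
def yaw(M): return np.degrees(np.arctan2(M[1,0],M[0,0]))
def cap(name,save=None):
    p,M,o=pose(); c=r.capture(name)
    if name=="wrist":
        T=np.eye(4);T[:3,:3]=M;T[:3,3]=p; W=T@c["mount"]
    else: W=np.array(c["world_from_camera"])
    if save: cv2.imwrite(f"pics/{save}.png",c["color"])
    return dict(name=name,im=c["color"],K=np.array(c["K"]),W=W)
def pix2w(c,uv,z):
    uv=np.atleast_2d(np.asarray(uv,float)); K=c["K"]
    x=(uv[:,0]-K[0,2])/K[0,0]; y=(uv[:,1]-K[1,2])/K[1,1]
    if c["name"]=="wrist":
        t=np.hypot(x,y)+1e-12; d=np.stack([x/t*np.sin(t),-y/t*np.sin(t),-np.cos(t)],1)
    else: d=np.stack([x,-y,-np.ones_like(x)],1)
    d=d@c["W"][:3,:3].T; o=c["W"][:3,3]
    return o+d*((z-o[2])/d[:,2])[:,None]
def w2pix(c,P):
    P=np.atleast_2d(np.asarray(P,float)); q=(P-c["W"][:3,3])@c["W"][:3,:3]; K=c["K"]
    x,y,z=q[:,0],-q[:,1],-q[:,2]
    if c["name"]=="wrist":
        h=np.hypot(x,y)+1e-12;t=np.arctan2(h,z);a,b=x/h*t,y/h*t
    else: a,b=x/z,y/z
    return np.stack([K[0,0]*a+K[0,2],K[1,1]*b+K[1,2]],1)
def nets(c,labels):
    for l in labels:
        for d in r.search_frame(l,c["name"])[:5]:
            if d["confidence"]>.3:
                P=c["W"]@np.append(d["position"],1); print(l,round(d["confidence"],2),P[:3].round(1),w2pix(c,P[:3]).round(0)[0])
def rect(c,z,poly):
    """min area rect of world polygon"""
    w=pix2w(c,poly,z)[:,:2].astype(np.float32); (cx,cy),(a,b),an=cv2.minAreaRect(w)
    if a<b: a,b,an=b,a,an+90
    return round(cx,1),round(cy,1),round(a,1),round(b,1),round((an+90)%180-90,1)
def go(x,y,z,yw=None):
    p,M,o=pose(); D=np.array([x,y,z])-p
    cy=yaw(M); print("now",p.round(1),"yaw",round(cy,2),"tilt",np.degrees(np.arccos(np.clip(-M[2,1],-1,1))).round(2),"open",round(o["opening"],1),"F",o["contact_force"].round(1),"t",round(o["clock"],1))
    a=0 if yw is None else (yw-cy+180)%360-180
    print("tool shift now-axes (m):",(M.T@D/1000).round(4)," turn y(rad): %.4f"%(-np.radians(a)))
    if yw is not None:
        M2=R.from_euler('z',a,degrees=True).as_matrix()@M
        print("shift after turn:",(M2.T@D/1000).round(4))
E
python3 - <<'E'
from h import *
c=cap("top")
nets(c,["warmer","cover","heat_top","clip","jar","mug","oil","plate1","plate2","plate4"])
im=c["im"]
hsv=cv2.cvtColor(im,cv2.COLOR_BGR2HSV)
cv2.imwrite("pics/topcrop.png",cv2.resize(im[110:270,90:430],None,fx=2.3,fy=2.3,interpolation=cv2.INTER_CUBIC))
go(400,0,300,0)
E
```

```text
warmer 0.91 [532.5 -28.   34.7] [237. 208.]
warmer 0.31 [ 764.5 -131.1  120.1] [264. 138.]
heat_top 0.54 [578.9 -99.4  85.5] [256. 193.]
jar 0.7 [ 763.3 -131.4  119.4] [265. 139.]
jar 0.44 [ 453.8 -272.2   17.9] [305. 228.]
mug 0.72 [789.3  72.8  29.1] [207. 138.]
oil 0.91 [ 540.8 -564.9  129.8] [394. 200.]
plate1 0.97 [ 454.5 -272.5   14. ] [305. 228.]
plate1 0.77 [ 606.3 -273.3   13.9] [304. 186.]
plate1 0.74 [611.4 271.5  20.7] [153. 188.]
plate1 0.65 [484.4 416.9  16.2] [113. 225.]
plate1 0.59 [447.9 279.2  16.2] [152. 234.]
plate2 0.97 [ 454.5 -272.5   14. ] [305. 228.]
plate2 0.77 [ 606.3 -273.3   13.9] [304. 186.]
plate2 0.74 [611.4 271.5  20.7] [153. 188.]
plate2 0.65 [484.4 416.9  16.2] [113. 225.]
plate2 0.59 [447.9 279.2  16.2] [152. 234.]
plate4 0.97 [ 454.5 -272.5   14. ] [305. 228.]
plate4 0.77 [ 606.3 -273.3   13.9] [304. 186.]
plate4 0.74 [611.4 271.5  20.7] [153. 188.]
plate4 0.65 [484.4 416.9  16.2] [113. 225.]
plate4 0.59 [447.9 279.2  16.2] [152. 234.]
now [212.4 452.6 231.3] yaw 64.86 tilt 0.0 open 85.5 F [ 0.2  0.1 -0.2] t 0.7
tool shift now-axes (m): [-0.33   -0.0687 -0.3621]  turn y(rad): 1.1320
shift after turn: [ 0.1876 -0.0687 -0.4526]
```

View pics/topcrop.png

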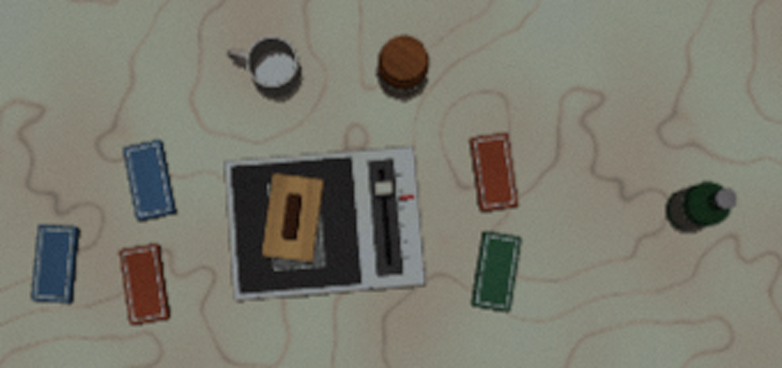

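```bash
python3 -m creep '[[[0,-0.04,0],[0,-0.1,0]],[[0,-0.04,0],[0,-0.1,0]]]' ; python3 - <<'E'
from h import *
go(400,-28,320,90)
print(r.get_obs()["joint_pos"].round(3))
E
```

```text
clock: 0.95
ee_pos: [212.3, 452.3, 312.2]
tcp_rot: [-0.555, 0.555, 0.438, -0.438]
contact_force: [0.6, 1.1, -0.3]
opening: 85.3
now [212.3 452.3 312.2] yaw 76.51 tilt 0.04 open 85.3 F [ 0.6  1.1 -0.3] t 0.9
tool shift now-axes (m): [-0.4232 -0.0075 -0.2946]  turn y(rad): -0.2355
shift after turn: [-0.4803 -0.0075 -0.1877]
[ 1.132  0.217  0.174  1.529 -0.     1.368]
```

```bash
python3 -m creep '[[[0,0,0],[0,-0.1178,0]],[[0,0,0],[0,-0.1178,0]],[[-0.048,0,-0.0188],[0,0,0]],[[-0.048,0,-0.0188],[0,0,0]],[[-0.048,0,-0.0188],[0,0,0]]]';python3 -m creep '[[[-0.048,0,-0.0188],[0,0,0]],[[-0.048,0,-0.0188],[0,0,0]],[[-0.048,0,-0.0188],[0,0,0]],[[-0.048,0,-0.0188],[0,0,0]],[[-0.048,0,-0.0188],[0,0,0]]]' ;python3 -m creep '[[[-0.048,0,-0.0188],[0,0,0]],[[-0.048,0,-0.0188],[0,0,0]],[[0,0,0],[0,0,0]]]' ; python3 - <<'E'
from h import *
go(400,-28,320,90)
c=cap("wrist","w1")
E
```

```text
clock: 1.58
ee_pos: [268.6, 307.0, 311.3]
tcp_rot: [-0.501, 0.501, 0.499, -0.499]
contact_force: [2.6, 0.1, 0.2]
opening: 85.6
clock: 2.2
ee_pos: [361.9, 66.5, 311.5]
tcp_rot: [-0.501, 0.501, 0.499, -0.499]
contact_force: [0.6, 1.3, -0.9]
opening: 84.9
clock: 2.58
ee_pos: [399.5, -30.7, 311.0]
tcp_rot: [0.502, -0.502, -0.498, 0.498]
contact_force: [-0.3, 0.8, -0.6]
opening: 85.3
now [399.5 -30.7 311. ] yaw 89.55 tilt 0.04 open 85.3 F [-0.3  0.8 -0.6] t 2.6
tool shift now-axes (m): [ 0.0027 -0.009  -0.0005]  turn y(rad): -0.0079
shift after turn: [ 0.0027 -0.009  -0.0005]
```

View pics/w1.png

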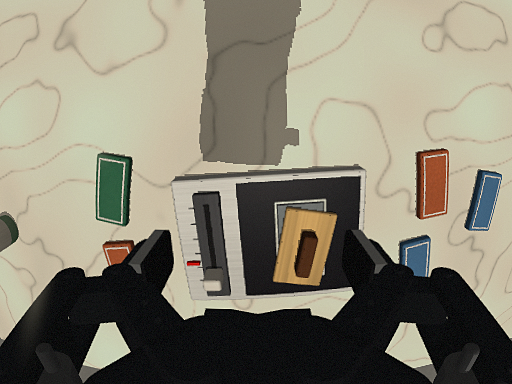

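```bash
python3 - <<'E'
from h import *
im=cv2.imread("pics/w1.png")
cv2.imwrite("pics/w1c.png",cv2.resize(im[155:310,165:375],None,fx=3.75,fy=3.75,interpolation=cv2.INTER_CUBIC))
E
```

```text
(no output)
```

View pics/w1c.png

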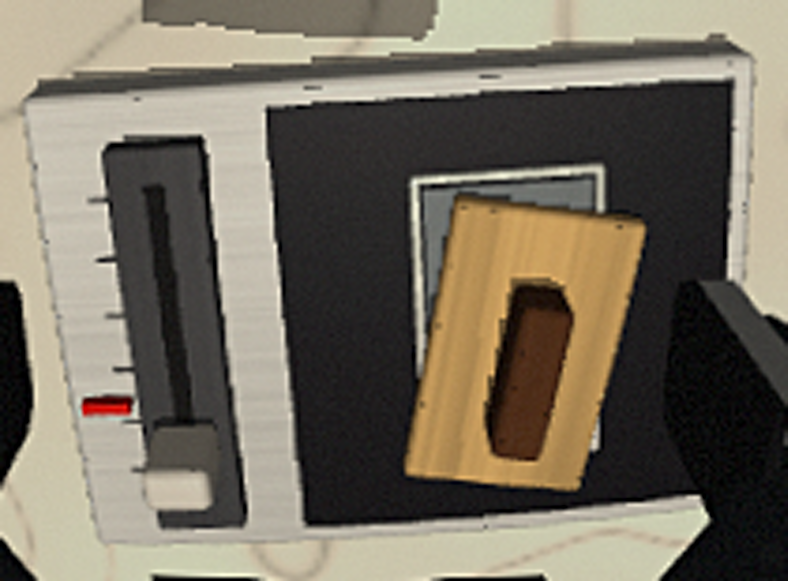

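```bash
cat >> h.py <<'E'
def cp(c,pts,z,off,s):
    return pix2w(c,(np.array(pts,float)+.5)/s-.5+np.array(off),z)
E
python3 - <<'E'
from h import *
c=cap("wrist")
O=(165,155);s=3.75
w=cp(c,[(25,100),(752,58),(102,542),(700,497)],30,O,s)[:,:2];print(w.round(1))
near=w[1]-w[0];far=w[3]-w[2];rs=w[2]-w[0]
a=lambda v:np.degrees(np.arctan2(v[1],v[0]))
print("near",np.hypot(*near),a(near)-90,"far",a(far)-90,"side",np.hypot(*rs),a(rs))
b=cp(c,[(267,107),(305,524),(733,82)],30,O,s)[:,:2];print("panel",b.round(1),a(b[1]-b[0]),a(b[2]-b[0])-90,np.hypot(*(b[1]-b[0])))
print("pad",cp(c,[(410,178),(603,165),(598,450)],30,O,s)[:,:2].round(1))
print("clip",cp(c,[(107,407)],38,O,s).round(1))
g=cp(c,[(144,472),(211,470),(211,505),(148,512)],84,O,s);print("grip",g.round(1),g.mean(0).round(1))
cv=cp(c,[(457,198),(645,222),(580,490),(405,472)],42,O,s)[:,:2]
print("cover",cv.round(1),cv.mean(0),a(cv[3]-cv[0]),a(cv[2]-cv[1]),a(cv[1]-cv[0])-90)
nets(c,["cover","heat_top","clip","warmer"])
E
```

```text
[[ 438.9 -159.7]
 [ 423.3  134.9]
 [ 654.4 -147.4]
 [ 633.7  135.2]]
near 295.07829338528614 3.031801331622205 far 4.192094075744166 side 215.8169810363524 3.2848271192214717
panel [[442.7 -61.3]
 [640.6 -50.6]
 [433.4 127.3]] 3.096793045757392 2.833944033427386 198.19656149145337
pad [[472.5  -4.8]
 [467.9  73.9]
 [603.4  82.3]]
clip [[ 574.2 -134.8   38. ]]
grip [[ 577.2 -111.1   84. ]
 [ 575.5  -84.1   84. ]
 [ 592.5  -85.2   84. ]
 [ 596.9 -111.2   84. ]] [585.5 -97.9  84. ]
cover [[477.   13.1]
 [488.5  90.2]
 [616.8  72.9]
 [603.9  -5.8]] [546.55226718  42.60624628] -8.452088657514041 -7.681299018471384 -8.510968808830157
cover 0.63 [536.4  36.9  44.5] [301. 244.]
heat_top 0.66 [ 576.8 -101.2   78.1] [210. 278.]
clip 0.52 [ 572.3 -140.7   38.7] [189. 262.]
warmer 0.83 [501.9 -39.4  27.6] [251. 220.]
```

```bash
python3 -m creep '[[[0,0,0],[0,-0.062,0]]]'; python3 - <<'E'
from h import *
go(584,-99.5,150,93.1)
E
```

```text
clock: 3.0
ee_pos: [398.7, -27.1, 311.5]
tcp_rot: [-0.484, 0.484, 0.515, -0.515]
contact_force: [0.1, -0.0, -0.7]
opening: 85.3
now [398.7 -27.1 311.5] yaw 93.54 tilt 0.02 open 85.3 F [ 0.1 -0.  -0.7] t 3.0
tool shift now-axes (m): [-0.0837  0.1615 -0.1804]  turn y(rad): 0.0076
shift after turn: [-0.0824  0.1615 -0.181 ]
```

```bash
python3 -m creep '[[[-0.0206,0.03,-0.045],[0,0,0]],[[-0.0206,0.03,-0.045],[0,0,0]],[[-0.0206,0.03,-0.045],[0,0,0]],[[-0.0206,0.03,-0.045],[0,0,0]],[[0,0.041,0],[0,0.003,0]]]'; python3 -m creep '[[[0,0,0],[0,0,0]],[[0,0,0],[0,0,0]]]'; python3 - <<'E'
from h import *
go(584,-99.5,58,93.1)
c=cap("wrist","w2")
nets(c,["heat_top","clip"])
E
```

```text
clock: 3.62
ee_pos: [586.2, -99.6, 148.7]
tcp_rot: [-0.485, 0.486, 0.514, -0.514]
contact_force: [-0.4, 0.2, -1.3]
opening: 85.4
clock: 3.88
ee_pos: [583.7, -99.0, 152.2]
tcp_rot: [-0.485, 0.486, 0.514, -0.514]
contact_force: [1.0, -0.0, 1.0]
opening: 85.2
now [583.7 -99.  152.2] yaw 93.26 tilt 0.09 open 85.2 F [ 1. -0.  1.] t 3.9
tool shift now-axes (m): [-0.0005  0.0942 -0.0001]  turn y(rad): 0.0028
shift after turn: [-0.0005  0.0942 -0.0001]
heat_top 0.56 [ 583.5 -103.3   85.5] [252. 198.]
heat_top 0.49 [629.1 239.   20. ] [506. 226.]
clip 0.51 [ 575.2 -139.    33.9] [214. 170.]
```

View pics/w2.png

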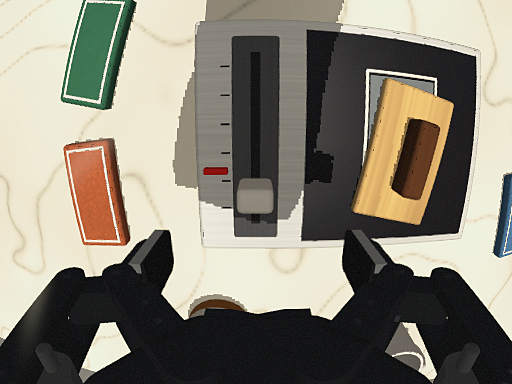

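```bash
python3 - <<'E'
from h import *
c=cap("wrist"); im=c["im"]
print(w2pix(c,[(584,-101,84)]))
cv2.imwrite("pics/w2c.png",cv2.resize(im[10:255,185:315],None,fx=4,fy=4,interpolation=cv2.INTER_CUBIC)[400:])
E
```

```text
[[255.55008463 197.12704615]]
```

View pics/w2c.png

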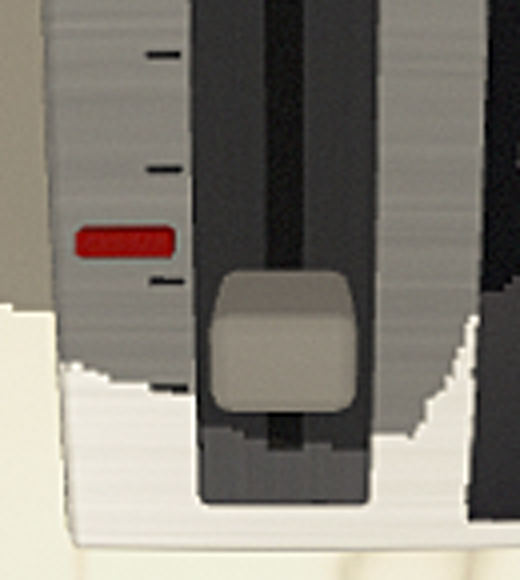

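```bash
python3 - <<'E'
from h import *
c=cap("wrist")
O=(185,110);s=4
print("grip",cp(c,[(283,362),(210,318),(356,410)],84,O,s).round(1))
print("clip",cp(c,[(125,243)],38,O,s).round(1))
w=cp(c,[(75,547),(45,0),(47,-360)],30,O,s);print(w.round(1))
print("track",cp(c,[(200,502),(368,502)],44,O,s).round(1))
# warmer corners in the full image: near-right, near-left, far-right
w=pix2w(c,[(196,22),(480,52),(203,246),(459,237)],30)[:,:2];print(w.round(1))
a=lambda v:np.degrees(np.arctan2(v[1],v[0]))
print(a(w[1]-w[0])-90,a(w[2]-w[0]),a(w[3]-w[2])-90,w.mean(0))
go(587,-101,58,93.1)
E
```

```text
grip [[ 586.1 -101.1   84. ]
 [ 578.3 -115.    84. ]
 [ 594.9  -86.8   84. ]]
clip [[ 575.3 -137.2   38. ]]
[[ 655.5 -150.    30. ]
 [ 522.2 -158.2   30. ]
 [ 438.6 -162.5   30. ]]
track [[ 634.3 -118.    44. ]
 [ 632.1  -79.2   44. ]]
[[ 441.  -162.6]
 [ 426.5  132.4]
 [ 655.1 -150.4]
 [ 638.6  140.9]]
2.8031839473146505 3.270506413990725 3.2406760008759363 [540.30336936  -9.92380278]
now [583.9 -99.6 151.8] yaw 93.21 tilt 0.12 open 85.2 F [-1.  -0.4  0.3] t 4.1
tool shift now-axes (m): [-0.0016  0.0938 -0.0029]  turn y(rad): 0.0020
shift after turn: [-0.0015  0.0938 -0.0029]
```

```bash
python3 -m creep '[[[-0.0008,0.032,-0.0012],[0,0,0]],[[-0.0008,0.032,-0.0012],[0,0,0]],[[0,0.030,0],[0,0,0]],[[0,0,0],[0,0,0]]]'; python3 -m creep '[[[0,0,0],[0,0,0]],[[0,0,0],[0,0,0]],[[0,0,0],[0,0,0]],[[0,0,0],[0,0,0]]]' 0.015;python3 -m creep '[[[0,0,0],[0,0,0]],[[0,0,0],[0,0,0]],[[0,0,0],[0,0,0]],[[0,0,0],[0,0,0]]]'
```

```text
clock: 4.62
ee_pos: [584.6, -100.9, 55.1]
tcp_rot: [0.487, -0.485, -0.513, 0.514]
contact_force: [0.2, 0.1, -0.5]
opening: 85.4
clock: 5.12
ee_pos: [586.5, -101.0, 57.3]
tcp_rot: [-0.485, 0.486, 0.514, -0.513]
contact_force: [-1.3, 2.2, 7.3]
opening: 26.9
clock: 5.62
ee_pos: [586.5, -101.0, 57.3]
tcp_rot: [-0.485, 0.486, 0.514, -0.513]
contact_force: [-1.5, 1.8, 7.1]
opening: 27.0
```

```bash
python3 -m creep '[[[0,0,0.025],[0,0,0]],[[0,0,0.025],[0,0,0]],[[0,0,0.025],[0,0,0]],[[0,0,0.025],[0,0,0]],[[0,0,0],[0,0,0]]]'; python3 -m creep '[[[0,0,0.003],[0,0,0]],[[0,0,0],[0,0,0]]]';python3 -m creep '[[[0,0,0.002],[0,0,0]],[[0,0,0],[0,0,0]]]'; python3 -m creep '[[[0,0,0.001],[0,0,0]],[[0,0,0],[0,0,0]]]'
```

```text
clock: 6.25
ee_pos: [485.2, -106.7, 57.3]
tcp_rot: [-0.486, 0.486, 0.514, -0.513]
contact_force: [-0.7, 3.2, 6.7]
opening: 27.4
clock: 6.5
ee_pos: [483.6, -106.7, 57.3]
tcp_rot: [-0.485, 0.486, 0.514, -0.513]
contact_force: [-0.6, 3.1, 11.2]
opening: 26.8
clock: 6.75
ee_pos: [481.9, -106.8, 57.3]
tcp_rot: [-0.485, 0.486, 0.514, -0.513]
contact_force: [-0.3, 2.7, 8.9]
opening: 27.5
clock: 7.0
ee_pos: [481.0, -106.9, 57.3]
tcp_rot: [-0.485, 0.486, 0.514, -0.513]
contact_force: [0.8, 3.0, 8.2]
opening: 27.1
```

```bash
for i in 1; do python3 -m creep '[[[0,0,0.002],[0,0,0]],[[0,0,0],[0,0,0]]]';python3 -m creep '[[[0,0,0.001],[0,0,0]],[[0,0,0],[0,0,0]]]'; python3 -m creep '[[[0,0,0.001],[0,0,0]],[[0,0,0],[0,0,0]]]'; done
```

```text
clock: 7.25
ee_pos: [479.4, -107.0, 57.3]
tcp_rot: [-0.485, 0.486, 0.515, -0.513]
contact_force: [3.7, 2.8, 5.5]
opening: 27.1
clock: 7.5
ee_pos: [479.3, -107.0, 57.4]
tcp_rot: [-0.485, 0.487, 0.515, -0.513]
contact_force: [10.8, 4.0, -2.3]
opening: 27.4
clock: 7.75
ee_pos: [479.2, -107.0, 57.4]
tcp_rot: [-0.484, 0.487, 0.516, -0.512]
contact_force: [16.2, 4.6, -7.3]
opening: 27.2
```

```bash
python3 -m creep '[[[0,0,-0.002],[0,0,0]],[[0,0,0],[0,0,0]],[[0,0,0],[0,0,0]],[[0,0,0],[0,0,0]]]' 0.0854;python3 -m creep '[[[0,-0.05,0],[0,0,0]],[[0,-0.05,0],[0,0,0]]]'; python3 - <<'E'
from h import *
c=cap("wrist","w3")
nets(c,["heat_top","cover"])
go(500,42,190,82)
E
```

```text
clock: 8.25
ee_pos: [477.9, -107.2, 56.3]
tcp_rot: [0.486, -0.486, -0.514, 0.514]
contact_force: [0.7, -0.6, 0.7]
opening: 85.1
clock: 8.5
ee_pos: [477.4, -107.1, 157.4]
tcp_rot: [0.486, -0.486, -0.513, 0.514]
contact_force: [1.1, 0.7, 0.0]
opening: 85.2
heat_top 0.66 [ 476.  -109.9   83.8] [254. 194.]
cover 0.68 [515.6  33.2  45.1] [395. 227.]
now [ 479.5 -107.5  158.6] yaw 93.19 tilt 0.25 open 85.2 F [ 0.1  0.8 -1.1] t 8.7
tool shift now-axes (m): [ 0.1481 -0.0314 -0.0289]  turn y(rad): 0.1954
shift after turn: [ 0.1509 -0.0316  0.0004]
```

View pics/w3.png

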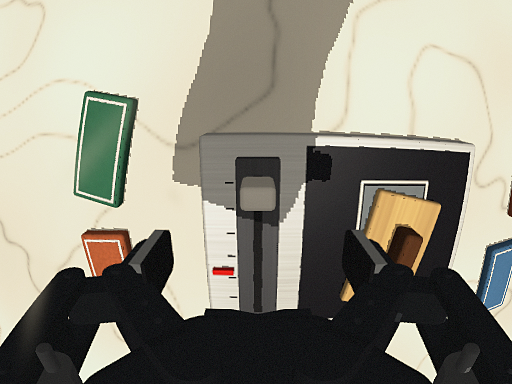

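```bash
python3 -m creep '[[[0,-0.02,0],[0,0.098,0]],[[0,-0.02,0],[0,0.098,0]],[[0.05,0,-0.027],[0,0,0]],[[0.05,0,-0.027],[0,0,0]],[[0.05,0,-0.026],[0,0,0]]]'; python3 -m creep '[[[0,0,0],[0,0,0]],[[0,0,0],[0,0,0]]]';python3 - <<'E'
from h import *
c=cap("wrist","w4")
nets(c,["cover"])
go(580,42,190,82)
E
```

```text
clock: 9.28
ee_pos: [578.7, 31.6, 195.2]
tcp_rot: [0.534, -0.534, -0.463, 0.464]
contact_force: [1.0, -0.2, -0.1]
opening: 85.6
clock: 9.52
ee_pos: [577.6, 30.1, 195.2]
tcp_rot: [0.534, -0.533, -0.463, 0.464]
contact_force: [0.5, 0.0, 0.6]
opening: 85.8
cover 0.83 [549.2  37.3  44.7] [261. 145.]
now [577.6  29.3 195.9] yaw 81.91 tilt 0.05 open 85.5 F [ 0.1  1.1 -0.1] t 9.6
tool shift now-axes (m): [ 0.0129  0.0059 -0.0006]  turn y(rad): -0.0016
shift after turn: [ 0.0129  0.0059 -0.0006]
```

View pics/w4.png

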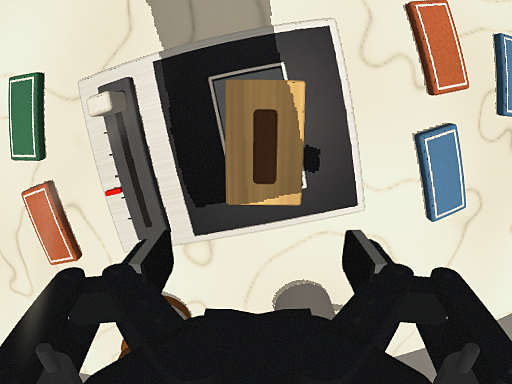

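```bash
python3 - <<'E'
from h import *
c=cap("wrist"); im=c["im"]
cv2.imwrite("pics/w4c.png",cv2.resize(im[60:215,200:320],None,fx=4,fy=4,interpolation=cv2.INTER_CUBIC))
h=pix2w(c,[(255,109),(277,110),(275,184),(253,183)],70);print(h.round(1),h.mean(0))
b=pix2w(c,[(226,80),(306,82),(301,206),(226,203)],42);print(b.round(1),b.mean(0))
a=lambda v:np.degrees(np.arctan2(v[1],v[0]))
print(a((h[3]-h[0])[:2]),a((h[2]-h[1])[:2]),a((b[3]-b[0])[:2]),a((b[2]-b[1])[:2]))
E
```

```text
[[513.   36.3  70. ]
 [516.6  55.6  70. ]
 [584.3  44.9  70. ]
 [580.5  24.6  70. ]] [548.60696309  40.35593597  70.        ]
[[479.9  11.9  42. ]
 [492.6  90.   42. ]
 [619.7  70.   42. ]
 [605.1  -8.2  42. ]] [549.31227125  40.91057222  42.        ]
-9.77228080254635 -9.034616290312373 -9.122373849649874 -8.934908022500386
```

View pics/w4c.png

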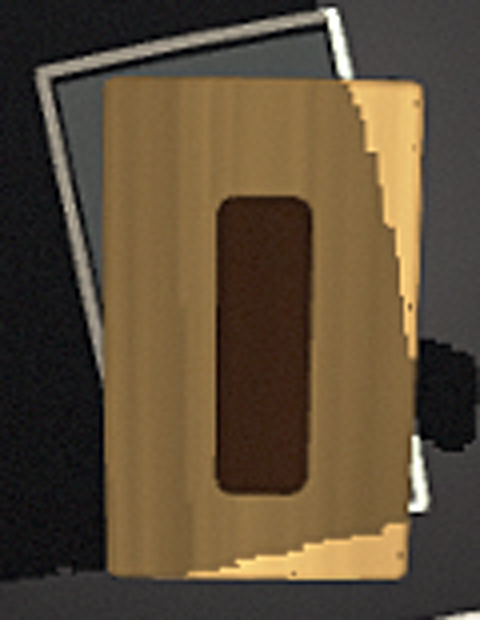

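```bash
python3 - <<'E'
from h import *
go(549,40.7,46,81)
E
```

```text
now [577.7  29.3 196.2] yaw 81.9 tilt 0.03 open 85.3 F [-0.6 -0.3  0.1] t 9.7
tool shift now-axes (m): [0.0073 0.1502 0.0299]  turn y(rad): 0.0156
shift after turn: [0.0068 0.1502 0.03  ]
```

```bash
python3 -m creep '[[[0,0,0],[0,0.0156,0]],[[0.0068,0.04,0.03],[0,0,0]],[[0,0.04,0],[0,0,0]],[[0,0.04,0],[0,0,0]],[[0,0.03,0],[0,0,0]]]'; python3 -m creep '[[[0,0,0],[0,0,0]],[[0,0,0],[0,0,0]],[[0,0,0],[0,0,0]],[[0,0,0],[0,0,0]],[[0,0,0],[0,0,0]]]' 0.01;python3 -m creep '[[[0,-0.01,0],[0,0,0]],[[0,-0.03,0],[0,0,0]],[[0,-0.05,0],[0,0,0]],[[0,-0.05,0],[0,0,0]],[[0,0,0],[0,0,0]]]';  python3 - <<'E'
from h import *
c=cap("wrist","w5")
c=cap("top","t5")
go(400,0,300,82)
E
```

```text
clock: 10.3
ee_pos: [549.0, 41.1, 45.0]
tcp_rot: [0.538, -0.538, -0.459, 0.459]
contact_force: [0.5, 0.2, -0.5]
opening: 85.4
clock: 10.92
ee_pos: [550.6, 41.6, 47.7]
tcp_rot: [-0.537, 0.538, 0.46, -0.459]
contact_force: [-1.9, -0.9, 10.1]
opening: 20.6
clock: 11.55
ee_pos: [551.6, 41.7, 190.7]
tcp_rot: [-0.536, 0.539, 0.461, -0.458]
contact_force: [0.9, -0.2, -2.9]
opening: 20.8
now [549.7  41.6 186.5] yaw 81.07 tilt 0.04 open 20.7 F [ 0.2  0.8 -3.9] t 11.7
tool shift now-axes (m): [-0.0643 -0.1136  0.1414]  turn y(rad): -0.0162
shift after turn: [-0.062  -0.1136  0.1424]
```

View pics/w5.png

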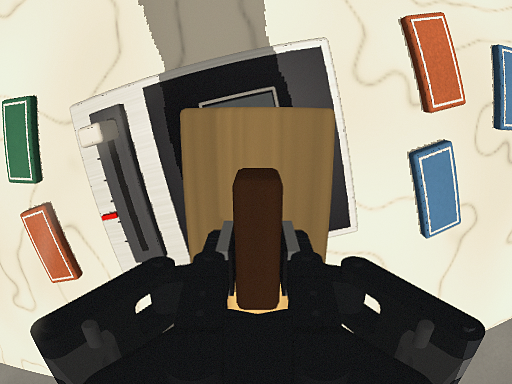

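View pics/t5.png

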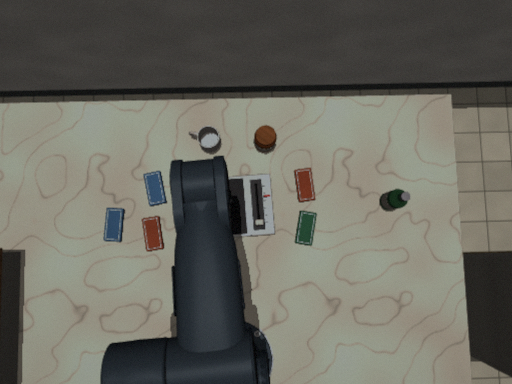

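```bash
python3 - <<'E'
from h import *
go(320,180,60,81)
E
```

```text
now [549.7  41.6 186.5] yaw 81.07 tilt 0.04 open 20.7 F [ 0.2  0.8 -3.9] t 11.7
tool shift now-axes (m): [0.1011 0.1264 0.2485]  turn y(rad): 0.0012
shift after turn: [0.1008 0.1264 0.2486]
```

```bash
python3 -m creep '[[[0.0144,0,0.0355],[0,0,0]],[[0.0144,0,0.0355],[0,0,0]],[[0.0144,0,0.0355],[0,0,0]],[[0.0144,0,0.0355],[0,0,0]],[[0.0144,0,0.0355],[0,0,0]]]'; python3 -m creep '[[[0.0144,0,0.0355],[0,0,0]],[[0.0144,0,0.0355],[0,0,0]],[[0,0.04,0],[0,0,0]],[[0,0.04,0],[0,0,0]],[[0,0.04,0],[0,0,0]]]';python3 -m creep '[[[0,0.02,0],[0,0,0]],[[0,0.015,0],[0,0,0]],[[0,0,0],[0,0,0]]]';  python3 - <<'E'
from h import *
c=cap("wrist","w6")
go(320,180,19,82)
E
```

```text
clock: 12.28
ee_pos: [383.5, 140.4, 185.0]
tcp_rot: [0.538, -0.537, -0.459, 0.46]
contact_force: [-0.1, 0.3, -2.2]
opening: 21.7
clock: 12.9
ee_pos: [318.6, 179.2, 64.2]
tcp_rot: [0.537, -0.537, -0.459, 0.46]
contact_force: [0.8, -0.2, -2.4]
opening: 21.2
clock: 13.28
ee_pos: [318.1, 178.7, 29.8]
tcp_rot: [0.538, -0.537, -0.458, 0.461]
contact_force: [-0.0, 0.6, -2.2]
opening: 20.6
now [318.8 179.1  30.7] yaw 81.07 tilt 0.14 open 21.0 F [ 0.3 -0.1 -3.2] t 13.3
tool shift now-axes (m): [ 0.0011  0.0117 -0.0011]  turn y(rad): -0.0162
shift after turn: [ 0.001   0.0117 -0.0011]
```

View pics/w6.png

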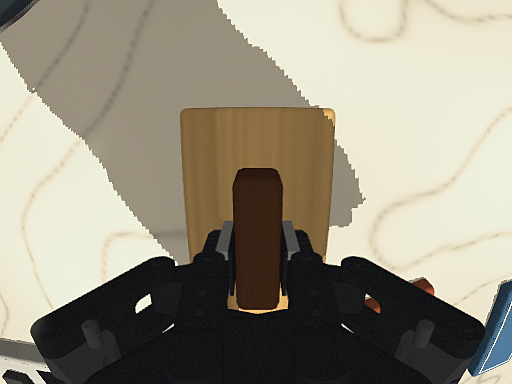

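```bash
python3 -m creep '[[[0,0.008,0],[0,0,0]],[[0,0.003,0],[0,0,0]],[[0,0.001,0],[0,0,0]],[[0,0,0],[0,0,0]]]'; python3 -m creep '[[[0,0.001,0],[0,0,0]],[[0,0,0],[0,0,0]]]'; python3 -m creep '[[[0,0.001,0],[0,0,0]],[[0,0,0],[0,0,0]]]'
```

```text
clock: 13.82
ee_pos: [319.9, 179.7, 19.4]
tcp_rot: [-0.537, 0.537, 0.46, -0.46]
contact_force: [-0.4, -0.1, -2.4]
opening: 20.5
clock: 14.08
ee_pos: [319.9, 179.7, 18.3]
tcp_rot: [-0.537, 0.537, 0.46, -0.46]
contact_force: [0.4, -0.1, -2.3]
opening: 20.3
clock: 14.32
ee_pos: [319.9, 179.8, 17.7]
tcp_rot: [-0.537, 0.537, 0.46, -0.459]
contact_force: [-3.4, -2.0, 12.9]
opening: 20.7
```

```bash
python3 -m creep '[[[0,0,0],[0,0,0]],[[0,0,0],[0,0,0]],[[0,0,0],[0,0,0]],[[0,-0.05,0],[0,0,0]],[[0,-0.05,0],[0,0,0]]]' 0.0854; python3 -m creep '[[[0,-0.05,0],[0,0,0]],[[0,0,0],[0,0,0]]]'; python3 - <<'E'
from h import *
go(575,40,190,93.1)
E
```

```text
clock: 14.95
ee_pos: [319.3, 179.4, 118.5]
tcp_rot: [0.537, -0.537, -0.459, 0.46]
contact_force: [1.1, 0.2, 0.1]
opening: 85.1
clock: 15.2
ee_pos: [321.6, 180.7, 170.4]
tcp_rot: [-0.537, 0.538, 0.462, -0.458]
contact_force: [0.4, -0.1, -0.4]
opening: 85.3
now [321.6 180.7 170.4] yaw 81.07 tilt 0.32 open 85.3 F [ 0.4 -0.1 -0.4] t 15.2
tool shift now-axes (m): [-0.0996 -0.0188 -0.2723]  turn y(rad): -0.2099
shift after turn: [-0.1541 -0.0191 -0.2455]
```

```bash
python3 -m creep '[[[0,-0.02,0],[0,-0.105,0]],[[0,0,0],[0,-0.105,0]],[[-0.0308,0,-0.049],[0,0,0]],[[-0.0308,0,-0.049],[0,0,0]],[[-0.0308,0,-0.049],[0,0,0]]]'; python3 -m creep '[[[-0.0308,0,-0.049],[0,0,0]],[[-0.0308,0,-0.049],[0,0,0]],[[0,0,0],[0,0,0]],[[0,0,0],[0,0,0]]]'; python3 - <<'E'
from h import *
c=cap("wrist","w7"); go(575,40,190,93.1)
nets(c,["plate1"])
E
```

```text
clock: 15.82
ee_pos: [472.8, 94.2, 186.4]
tcp_rot: [0.486, -0.486, -0.513, 0.514]
contact_force: [0.2, 1.1, -0.1]
opening: 85.7
clock: 16.32
ee_pos: [572.1, 39.2, 186.2]
tcp_rot: [0.487, -0.486, -0.513, 0.514]
contact_force: [-0.4, 0.0, 0.3]
opening: 85.5
now [571.9  39.6 186.8] yaw 93.13 tilt 0.06 open 85.0 F [-0.1 -0.2 -0.8] t 16.4
tool shift now-axes (m): [ 0.0002 -0.0032 -0.0031]  turn y(rad): 0.0004
shift after turn: [ 0.0002 -0.0032 -0.0031]
plate1 0.97 [ 608.6 -264.9   14.5] [ 34. 187.]
plate1 0.86 [454.6 268.8  19.3] [454.  88.]
plate1 0.66 [ 456.4 -266.2   15.9] [27. 74.]
plate1 0.58 [509.1 381.3  16. ] [506. 142.]
```

View pics/w7.png

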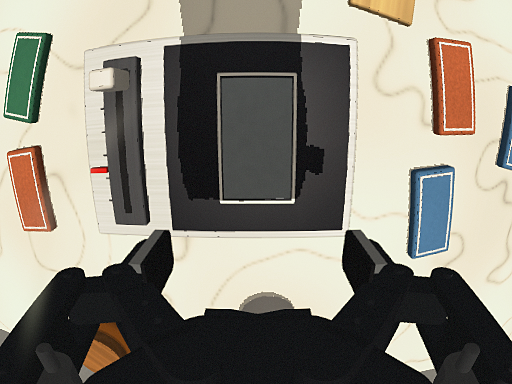

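```bash
python3 - <<'E'
from h import *
c=cap("wrist"); im=c["im"]
cv2.imwrite("pics/w7c.png",cv2.resize(im[60:215,205:310],None,fx=3.8,fy=3.8,interpolation=cv2.INTER_CUBIC))
p=pix2w(c,[(217,72),(297.5,72),(296,203.5),(219.5,202)],30)[:,:2]
a=lambda v:np.degrees(np.arctan2(v[1],v[0]))
print(p.round(1),p.mean(0),a(p[3]-p[0]),a(p[2]-p[1]),a(p[1]-p[0])-90,a(p[2]-p[3])-90, np.hypot(*(p[3]-p[0])),np.hypot(*(p[1]-p[0])))
b=pix2w(c,[(408,256),(455,256),(456,168),(412,167)],18);print("blue",b.mean(0))
for nm,poly in dict(blue=[(408,257),(453,258),(455,167),(412,167)],terL=[(437,134),(475,130),(470,42),(429,39)]).items():print(nm,rect(c,18,poly))
E
```

```text
[[471.3  -6.1]
 [466.9  74.1]
 [603.9  82.8]
 [606.6   1.1]] [537.18099374  37.94729137] 3.0476908524562902 3.642785311646875 3.106164987249869 1.9178899910121885 135.52079487736597 80.33409650546346
blue [615.35523972 270.08994507  18.        ]
blue (618.8, 272.6, 140.4, 78.5, 10.6)
terL (451.6, 273.7, 115.1, 66.8, 10.3)
```

View pics/w7c.png

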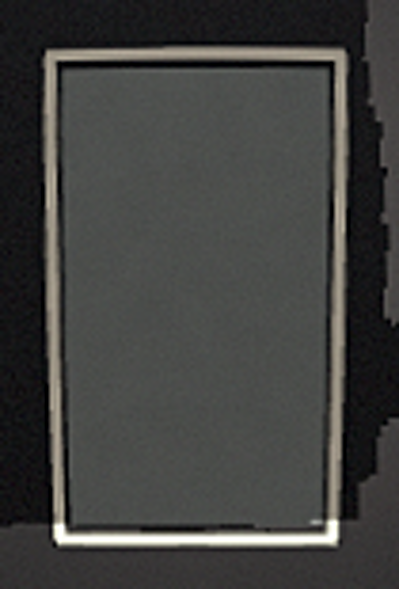

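```bash
cat >> h.py <<'E'
from scipy.optimize import minimize
def box(x,y,yw,z0,L=120,Wd=62,H=18):
    p=np.array([[sx*L/2,sy*Wd/2,sz*H] for sx in(-1,1) for sy in(-1,1) for sz in(0,1)])
    M=R.from_euler('z',yw,degrees=True).as_matrix(); return p@M.T+[x,y,z0]
def hullpx(c,P): return cv2.convexHull(w2pix(c,P).astype(np.float32))[:,0]
S=4
def raster(h,o,sh):
    m=np.zeros(sh,np.uint8); cv2.fillConvexPoly(m,np.round((h-o)*S*16).astype(np.int32),1,shift=4); return m
def fitplate(c,x,y,yw,z0=0,color=None,L=120,Wd=62,H=18,verbose=True):
    im=c["im"]; hsv=cv2.cvtColor(im,cv2.COLOR_BGR2HSV); h,s=hsv[...,0].astype(int),hsv[...,1]
    rng={"blue":(95,125,90),"green":(60,92,80),"terra":(0,14,130)}[color]
    m=((h>=rng[0])&(h<=rng[1])&(s>rng[2])).astype(np.uint8)
    pr=hullpx(c,box(x,y,yw,z0,L,Wd,H)); gate=np.zeros_like(m); cen=pr.mean(0)
    cv2.fillConvexPoly(gate,np.round((pr-cen)*1.45+cen).astype(np.int32),1); m&=gate
    m=cv2.morphologyEx(m,cv2.MORPH_CLOSE,np.ones((5,5)))
    n,lab,st,_=cv2.connectedComponentsWithStats(m); k=1+np.argmax(st[1:,4]); m=(lab==k).astype(np.uint8)
    hull=cv2.convexHull(cv2.findContours(m,cv2.RETR_EXTERNAL,cv2.CHAIN_APPROX_NONE)[0][0])
    b=cv2.boundingRect(hull); o=np.array([b[0]-15,b[1]-15]); 
    M=np.zeros(m.shape,np.uint8); cv2.fillConvexPoly(M,hull,1)
    x0,y0=max(o[0],0),max(o[1],0); sub=M[y0:y0+b[3]+30,x0:x0+b[2]+30]; o=np.array([x0,y0])
    big=(cv2.resize(sub.astype(np.float32),None,fx=S,fy=S,interpolation=cv2.INTER_LINEAR)>.5).astype(np.uint8)
    def f(v):
        q=raster(hullpx(c,box(v[0],v[1],v[2],z0,L,Wd,H))+.5,o,big.shape)
        return 1-(q&big).sum()/max(1,(q|big).sum())
    best=minimize(f,[x,y,yw],method="Nelder-Mead",options=dict(initial_simplex=[[x,y,yw],[x+10,y,yw],[x,y+10,yw],[x,y,yw+8]],xatol=.05,fatol=1e-5,maxiter=300))
    v=best.x
    if verbose: print(color,"x %.1f y %.1f yaw %.1f"%tuple(v),"1-IoU %.3f"%best.fun)
    return v,best.fun
E
python3 - <<'E'
from h import *
c=cap("wrist")
p=pix2w(c,[(216.6,72.9),(296.3,72.6),(293.9,203.7),(219.2,203.7)],30)[:,:2]
a=lambda v:np.degrees(np.arctan2(v[1],v[0]))
print(p.round(1),p.mean(0),a(p[3]-p[0]),a(p[2]-p[1]),a(p[1]-p[0])-90,a(p[2]-p[3])-90)
fitplate(c,612,270,6,0,"blue");fitplate(c,449,275,8,0,"terra")
fitplate(c,606,-270,8,0,"terra");fitplate(c,455,-270,-5,0,"green")
t=cap("top")
for a in [(612,270,6,0,"blue"),(449,275,8,0,"terra"),(606,-270,8,0,"terra"),(455,-270,-5,0,"green"),(484,417,0,0,"blue")]:
    fitplate(t,*a)
E
```

```text
[[472.4  -6.5]
 [467.8  73. ]
 [604.5  80.7]
 [608.8   0.8]] [538.3656484   36.98805166] 3.0573727340839887 3.2173574209576006 3.298547366361632 3.121228784576047
blue x 615.7 y 269.8 yaw 10.8 1-IoU 0.065
terra x 451.1 y 278.0 yaw 8.1 1-IoU 0.046
terra x 614.4 y -282.0 yaw 6.0 1-IoU 0.059
green x 456.1 y -279.4 yaw -10.8 1-IoU 0.045
blue x 613.2 y 269.2 yaw 11.6 1-IoU 0.093
terra x 446.4 y 276.7 yaw 8.2 1-IoU 0.125
terra x 613.0 y -275.0 yaw 7.8 1-IoU 0.139
green x 456.0 y -274.0 yaw -9.8 1-IoU 0.101
blue x 486.8 y 411.2 yaw -4.6 1-IoU 0.177
```

```bash
python3 - <<'E'
from h import *
go(455,277.5,190,98.1)
E
```

```text
now [572.3  39.8 187.7] yaw 93.16 tilt 0.03 open 85.3 F [ 0.2 -0.2  0.3] t 16.6
tool shift now-axes (m): [ 0.2438 -0.0023  0.104 ]  turn y(rad): -0.0862
shift after turn: [ 0.2519 -0.0023  0.0826]
```

```bash
python3 -m creep '[[[0,0,0],[0,-0.0862,0]],[[0.05,0,0.0165],[0,0,0]],[[0.05,0,0.0165],[0,0,0]],[[0.05,0,0.0165],[0,0,0]],[[0.05,0,0.0165],[0,0,0]]]'; python3 -m creep '[[[0.05,0,0.0165],[0,0,0]],[[0,0,0],[0,0,0]],[[0,0,0],[0,0,0]]]'; python3 - <<'E'
from h import *
c=cap("wrist","w8")
v,_=fitplate(c,451,277,8,0,"terra")
go(v[0],v[1],-4,v[2]+90)
E
```

```text
clock: 17.2
ee_pos: [478.1, 229.6, 187.8]
tcp_rot: [-0.463, 0.464, 0.534, -0.534]
contact_force: [-0.2, -0.1, -0.1]
opening: 85.2
clock: 17.58
ee_pos: [455.9, 275.3, 187.6]
tcp_rot: [-0.463, 0.464, 0.534, -0.534]
contact_force: [0.0, 0.1, 0.3]
opening: 85.6
terra x 451.5 y 275.5 yaw 7.6 1-IoU 0.031
now [456.2 274.8 187.5] yaw 98.04 tilt 0.02 open 85.4 F [0.2 1.2 0.2] t 17.6
tool shift now-axes (m): [0.0014 0.1915 0.0046]  turn y(rad): 0.0081
shift after turn: [0.0013 0.1915 0.0046]
```

View pics/w8.png

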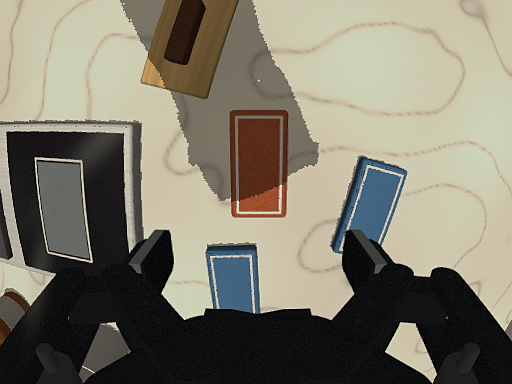

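```bash
python3 -m creep '[[[0.0013,0.045,0.0046],[0,0.008,0]],[[0,0.045,0],[0,0,0]],[[0,0.045,0],[0,0,0]],[[0,0.04,0],[0,0,0]],[[0,0.01,0],[0,0,0]]]'; python3 -m creep '[[[0,0.005,0],[0,0,0]],[[0,0,0],[0,0,0]],[[0,0,0],[0,0,0]]]'; python3 -m creep '[[[0,0,0],[0,0,0]],[[0,0,0],[0,0,0]],[[0,0,0],[0,0,0]],[[0,0,0],[0,0,0]]]' 0.055
```

```text
clock: 18.25
ee_pos: [450.4, 274.1, 0.5]
tcp_rot: [0.467, -0.466, -0.53, 0.533]
contact_force: [0.5, 0.7, 0.0]
opening: 85.5
clock: 18.62
ee_pos: [452.2, 276.2, -1.5]
tcp_rot: [-0.466, 0.466, 0.533, -0.531]
contact_force: [0.6, -0.0, 0.1]
opening: 85.5
clock: 19.12
ee_pos: [451.7, 276.0, -1.9]
tcp_rot: [-0.466, 0.466, 0.532, -0.532]
contact_force: [-2.8, -2.6, 11.4]
opening: 60.6
```

```bash
python3 -m creep '[[[0,-0.01,0],[0,0,0]],[[0,-0.03,0],[0,0,0]],[[0,-0.05,0],[0,0,0]],[[0,-0.05,0],[0,0,0]],[[0,0,0],[0,0,0]]]'; python3 - <<'E'
from h import *
c=cap("wrist","w9")
go(538.4,37,140,93.2)
E
```

```text
clock: 19.75
ee_pos: [453.2, 277.0, 141.3]
tcp_rot: [-0.465, 0.466, 0.534, -0.53]
contact_force: [1.2, 0.0, -3.5]
opening: 60.6
now [452.2 276.3 138.9] yaw 97.59 tilt 0.17 open 60.6 F [-0.8  0.4 -3.8] t 19.8
tool shift now-axes (m): [-0.2486 -0.0012 -0.0539]  turn y(rad): 0.0766
shift after turn: [-0.2438 -0.0012 -0.0727]
```

View pics/w9.png

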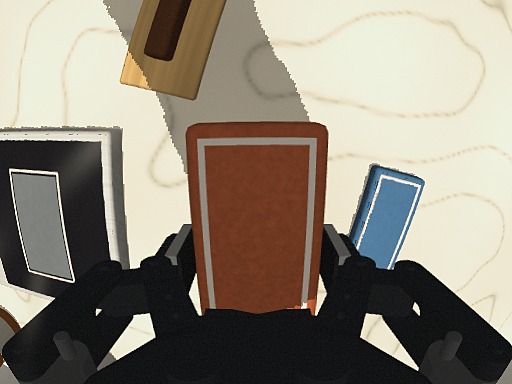

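```bash
cat >> h.py <<'E'
def held(c,row,col=257,ztop=None):
    """tool-z coordinate of held plate near top edge; plate top at TCP-level+ztop"""
    p,M,o=pose(); w=pix2w(c,[(col,row)],p[2]+ztop)[0]; d=M.T@(w-p); print("edge tool xz",d.round(1),"-> centre tool-z offset %.1f"%(d[2]-60))
E
python3 - <<'E'
from h import *
c=cap("wrist"); held(c,122.5,257,20)
E
python3 -m creep '[[[0,0,0],[0,0.0766,0]],[[-0.0488,0,-0.0145],[0,0,0]],[[-0.0488,0,-0.0145],[0,0,0]],[[-0.0488,0,-0.0145],[0,0,0]],[[-0.0488,0,-0.0145],[0,0,0]]]';  python3 -m creep '[[[-0.0488,0,-0.0145],[0,0,0]],[[0,0.04,0],[0,0,0]],[[0,0.03,0],[0,0,0]],[[0,0,0],[0,0,0]],[[0,0,0],[0,0,0]]]';python3 - <<'E'
from h import *
go(538.4,37,34,93.2)
E
```

```text
edge tool xz [  0.1 -20.   58.9] -> centre tool-z offset -1.1
clock: 20.48
ee_pos: [519.5, 82.5, 135.7]
tcp_rot: [0.486, -0.485, -0.513, 0.515]
contact_force: [0.7, 0.6, -1.9]
opening: 60.7
clock: 21.1
ee_pos: [537.4, 36.4, 67.7]
tcp_rot: [0.486, -0.486, -0.514, 0.514]
contact_force: [-0.0, -0.1, -2.9]
opening: 60.5
now [537.4  36.4  67.7] yaw 93.21 tilt 0.01 open 60.5 F [-0.  -0.1 -2.9] t 21.1
tool shift now-axes (m): [ 0.0005  0.0337 -0.0011]  turn y(rad): 0.0002
shift after turn: [ 0.0005  0.0337 -0.0011]
```

```bash
python3 -m creep '[[[0.0005,0.03,-0.001],[0,0,0]],[[0,0.005,0],[0,0,0]],[[0,0.001,0],[0,0,0]],[[0,0,0],[0,0,0]],[[0,0,0],[0,0,0]]]';python3 -m creep '[[[0,0.001,0],[0,0,0]],[[0,0,0],[0,0,0]]]'; python3 -m creep '[[[0,0.001,0],[0,0,0]],[[0,0,0],[0,0,0]]]';python3 -m creep '[[[0,0.001,0],[0,0,0]],[[0,0,0],[0,0,0]]]'
```

```text
clock: 21.72
ee_pos: [538.8, 36.9, 32.1]
tcp_rot: [-0.486, 0.486, 0.514, -0.513]
contact_force: [-0.1, -0.3, -2.5]
opening: 60.5
clock: 21.98
ee_pos: [538.3, 36.8, 30.3]
tcp_rot: [0.486, -0.486, -0.514, 0.514]
contact_force: [0.4, -0.3, -2.6]
opening: 60.4
clock: 22.22
ee_pos: [538.2, 36.8, 29.2]
tcp_rot: [0.486, -0.486, -0.514, 0.514]
contact_force: [-0.1, 0.5, -2.7]
opening: 60.7
clock: 22.48
ee_pos: [538.3, 36.8, 28.3]
tcp_rot: [0.486, -0.486, -0.514, 0.514]
contact_force: [-0.6, 0.0, -3.0]
opening: 60.3
```

```bash
python3 -m creep '[[[0,0.001,0],[0,0,0]],[[0,0,0],[0,0,0]]]'; python3 -m creep '[[[0,0.001,0],[0,0,0]],[[0,0,0],[0,0,0]]]'
```

```text
clock: 22.72
ee_pos: [538.4, 36.8, 28.2]
tcp_rot: [-0.486, 0.486, 0.514, -0.514]
contact_force: [-7.3, -0.9, 14.9]
opening: 60.7
clock: 22.98
ee_pos: [538.5, 36.8, 28.1]
tcp_rot: [-0.486, 0.486, 0.514, -0.513]
contact_force: [-14.7, -1.1, 33.4]
opening: 60.8
```

```bash
python3 -m creep '[[[0,-0.0015,0],[0,0,0]],[[0,0,0],[0,0,0]]]'; python3 -m creep '[[[0,0,0],[0,0,0]],[[0,0,0],[0,0,0]],[[0,0,0],[0,0,0]],[[0,-0.04,0],[0,0,0]],[[0,-0.05,0],[0,0,0]]]' 0.0854; python3 -m creep '[[[0,-0.05,-0.02],[0,0,0]],[[0,-0.02,-0.02],[0,0,0]],[[0,0,0],[0,0,0]],[[0,0,0],[0,0,0]]]';python3 - <<'E'
from h import *
c=cap("wrist","w10")
fitplate(c,538,37,3,30,"terra")
fitplate(c,615,270,11,0,"blue")
go(615,270,190,101)
E
```

```text
clock: 23.22
ee_pos: [538.6, 36.8, 28.2]
tcp_rot: [-0.486, 0.486, 0.514, -0.514]
contact_force: [-3.1, 0.7, 7.2]
opening: 60.5
clock: 23.85
ee_pos: [537.5, 36.8, 118.1]
tcp_rot: [0.486, -0.485, -0.513, 0.514]
contact_force: [0.6, 0.9, 0.3]
opening: 85.8
clock: 24.35
ee_pos: [577.4, 39.0, 186.6]
tcp_rot: [0.486, -0.485, -0.513, 0.514]
contact_force: [-1.3, -0.1, -0.7]
opening: 85.2
terra x 538.3 y 36.4 yaw 3.9 1-IoU 0.026
blue x 615.6 y 270.1 yaw 10.9 1-IoU 0.072
now [577.2  39.  186.6] yaw 93.2 tilt 0.12 open 85.3 F [-1.1  0.4 -0.6] t 24.4
tool shift now-axes (m): [ 0.2285 -0.0035 -0.0506]  turn y(rad): -0.1362
shift after turn: [ 0.2196 -0.0036 -0.0812]
```

View pics/w10.png

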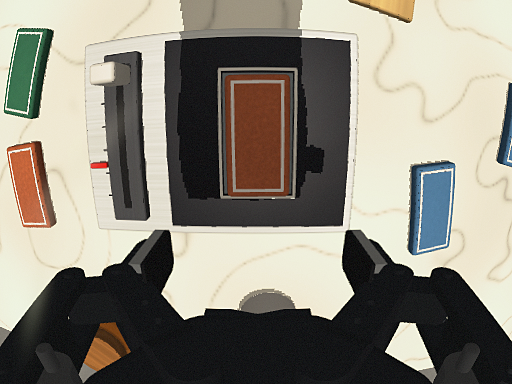

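Plate 1 sits squarely on the pad: the fit gives (538.3, 36.4, 3.9°) against a pad at (538.4, 37, 3.2°). Next is the blue plate.

```bash
python3 -m creep '[[[0,0,0],[0,-0.136,0]],[[0.055,0,-0.02],[0,0,0]],[[0.055,0,-0.02],[0,0,0]],[[0.055,0,-0.02],[0,0,0]],[[0.055,0,-0.02],[0,0,0]]]';  python3 -m creep '[[[0,0,0],[0,0,0]],[[0,0,0],[0,0,0]],[[0,0,0],[0,0,0]]]';python3 - <<'E'
from h import *
c=cap("wrist","w11")
v,_=fitplate(c,615,270,11,0,"blue")
go(v[0],v[1],-2,v[2]+90)
E
```

```text
clock: 25.02
ee_pos: [614.1, 271.8, 187.0]
tcp_rot: [0.45, -0.45, -0.545, 0.546]
contact_force: [1.0, -1.3, 0.5]
opening: 85.3
clock: 25.4
ee_pos: [614.7, 269.0, 187.8]
tcp_rot: [0.45, -0.45, -0.545, 0.545]
contact_force: [0.2, -0.5, 0.4]
opening: 85.4
blue x 616.1 y 267.5 yaw 10.3 1-IoU 0.038
now [614.8 269.  188. ] yaw 100.91 tilt 0.01 open 85.4 F [-0.3 -0.2  0.2] t 25.4
tool shift now-axes (m): [-0.0016  0.19   -0.0009]  turn y(rad): 0.0104
shift after turn: [-0.0016  0.19   -0.001 ]
```

View pics/w11.png

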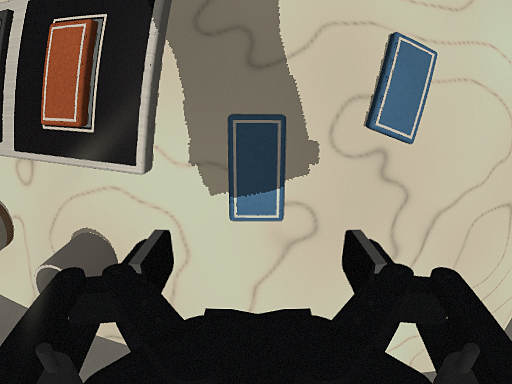

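```bash
python3 -m creep '[[[-0.0016,0.045,-0.001],[0,0.01,0]],[[0,0.045,0],[0,0,0]],[[0,0.045,0],[0,0,0]],[[0,0.04,0],[0,0,0]],[[0,0.01,0],[0,0,0]]]'; python3 -m creep '[[[0,0.005,0],[0,0,0]],[[0,0,0],[0,0,0]],[[0,0,0],[0,0,0]]]'; python3 -m creep '[[[0,0,0],[0,0,0]],[[0,0,0],[0,0,0]],[[0,0,0],[0,0,0]],[[0,0,0],[0,0,0]]]' 0.055;python3 -m creep '[[[0,-0.01,0],[0,0,0]],[[0,-0.03,0],[0,0,0]],[[0,-0.05,0],[0,0,0]],[[0,-0.05,0],[0,0,0]],[[0,0,0],[0,0,0]]]'; python3 - <<'E'
from h import *
c=cap("wrist","w12")
go(538.4,37,140,93.2)
E
```

```text
clock: 26.08
ee_pos: [614.7, 267.3, 0.7]
tcp_rot: [0.453, -0.452, -0.542, 0.544]
contact_force: [0.2, -0.0, 0.2]
opening: 85.3
clock: 26.45
ee_pos: [617.0, 269.2, -0.8]
tcp_rot: [-0.452, 0.453, 0.544, -0.543]
contact_force: [-0.3, -0.1, -0.6]
opening: 85.2
clock: 26.95
ee_pos: [616.6, 269.1, -1.3]
tcp_rot: [-0.452, 0.453, 0.544, -0.543]
contact_force: [-2.1, -1.2, 8.3]
opening: 60.8
clock: 27.58
ee_pos: [618.1, 269.8, 142.6]
tcp_rot: [-0.451, 0.454, 0.546, -0.541]
contact_force: [1.2, -1.0, -3.3]
opening: 60.7
now [617.  269.3 139.7] yaw 100.42 tilt 0.19 open 60.4 F [ 0.1  0.2 -4.6] t 27.6
tool shift now-axes (m): [-0.2143 -0.0008  0.1193]  turn y(rad): 0.1260
shift after turn: [-0.2276 -0.0008  0.0915]
```

View pics/w12.png

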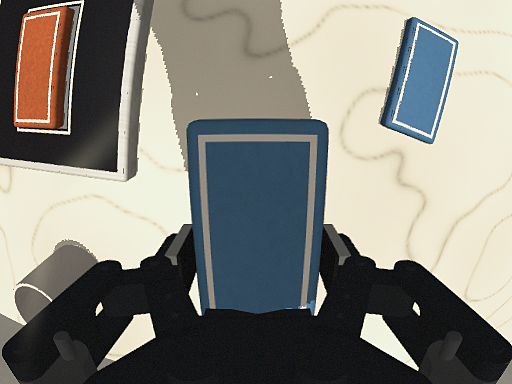

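```bash
python3 -m creep '[[[0,0,0],[0,0.126,0]],[[-0.0455,0,0.018],[0,0,0]],[[-0.0455,0,0.018],[0,0,0]],[[-0.0455,0,0.018],[0,0,0]],[[-0.0455,0,0.018],[0,0,0]]]';  python3 -m creep '[[[-0.0455,0,0.018],[0,0,0]],[[0,0.04,0],[0,0,0]],[[0,0.02,0],[0,0,0]],[[0,0,0],[0,0,0]],[[0,0,0],[0,0,0]]]';python3 - <<'E'
from h import *
c=cap("wrist"); g=cv2.cvtColor(c["im"],cv2.COLOR_BGR2GRAY)
held(c,119.5,257,20)
go(539.8,37,51,93.2)
E
```

```text
clock: 28.25
ee_pos: [552.7, 81.7, 136.3]
tcp_rot: [0.486, -0.485, -0.513, 0.515]
contact_force: [1.0, -1.6, -2.9]
opening: 60.3
clock: 28.88
ee_pos: [539.0, 36.8, 78.1]
tcp_rot: [0.486, -0.486, -0.514, 0.514]
contact_force: [-0.2, 0.7, -2.8]
opening: 60.6
edge tool xz [ -0.3 -20.   61.4] -> centre tool-z offset 1.4
now [539.3  36.9  78.4] yaw 93.21 tilt 0.04 open 60.3 F [-0.   0.2 -2.7] t 28.9
tool shift now-axes (m): [ 0.0001  0.0274 -0.0004]  turn y(rad): 0.0002
shift after turn: [ 0.0001  0.0274 -0.0004]
```

```bash
python3 -m creep '[[[0,0.025,-0.001],[0,0,0]],[[0,0.004,0],[0,0,0]],[[0,0.001,0],[0,0,0]],[[0,0,0],[0,0,0]],[[0,0,0],[0,0,0]]]';python3 -m creep '[[[0,0.001,0],[0,0,0]],[[0,0,0],[0,0,0]]]'; python3 -m creep '[[[0,0.001,0],[0,0,0]],[[0,0,0],[0,0,0]]]'
```

```text
clock: 29.55
ee_pos: [540.4, 36.8, 48.4]
tcp_rot: [-0.486, 0.486, 0.514, -0.514]
contact_force: [-0.8, 0.7, -2.5]
opening: 60.8
clock: 29.8
ee_pos: [540.0, 36.8, 46.8]
tcp_rot: [0.486, -0.486, -0.514, 0.514]
contact_force: [0.1, -0.5, -3.5]
opening: 60.5
clock: 30.05
ee_pos: [540.0, 36.8, 46.7]
tcp_rot: [-0.486, 0.486, 0.514, -0.514]
contact_force: [-7.2, -0.4, 15.2]
opening: 60.6
```

Contact. Release, then look.

```bash
python3 -m creep '[[[0,-0.0005,0],[0,0,0]],[[0,0,0],[0,0,0]]]'; python3 -m creep '[[[0,0,0],[0,0,0]],[[0,0,0],[0,0,0]],[[0,0,0],[0,0,0]],[[0,-0.04,0],[0,0,0]],[[0,-0.05,0],[0,0,0]]]' 0.0854; python3 -m creep '[[[0,-0.05,-0.02],[0,0,0]],[[0,0,-0.02],[0,0,0]],[[0,0,0],[0,0,0]],[[0,0,0],[0,0,0]]]';python3 - <<'E'
from h import *
c=cap("wrist","w13")
fitplate(c,538,37,3,48,"blue")
fitplate(c,487,415,-5,0,"blue")
go(489,415,190,85)
E
```

```text
clock: 30.3
ee_pos: [540.0, 36.8, 46.7]
tcp_rot: [-0.486, 0.486, 0.514, -0.514]
contact_force: [-4.6, -0.2, 8.6]
opening: 60.6
clock: 30.92
ee_pos: [539.2, 36.7, 136.6]
tcp_rot: [0.486, -0.485, -0.513, 0.514]
contact_force: [1.5, -0.0, -0.3]
opening: 85.0
clock: 31.42
ee_pos: [579.1, 39.0, 185.6]
tcp_rot: [0.486, -0.485, -0.513, 0.514]
contact_force: [-0.2, -0.8, -0.9]
opening: 85.4
blue x 536.3 y 36.1 yaw 1.9 1-IoU 0.193
blue x 487.5 y 418.7 yaw -5.5 1-IoU 0.035
now [579.   38.9 185.7] yaw 93.2 tilt 0.08 open 85.5 F [-0.2  0.3 -0.6] t 31.5
tool shift now-axes (m): [ 0.3805 -0.0042  0.0689]  turn y(rad): 0.1430
shift after turn: [ 0.3668 -0.0041  0.1225]
```

View pics/w13.png

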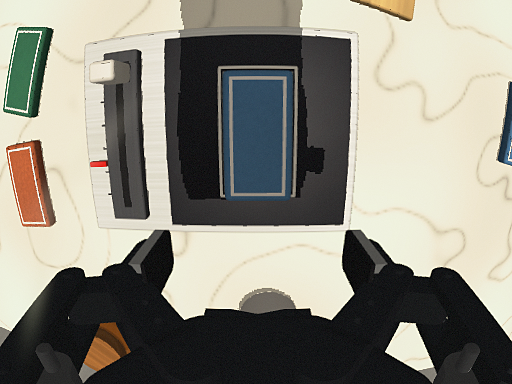

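```bash
python3 - <<'E'
from h import *
c=cap("wrist"); im=cv2.resize(c["im"],None,fx=4,fy=4,interpolation=cv2.INTER_CUBIC)
for z,col in((48,(0,255,0)),(30,(0,0,255))):
    P=box(538.4,36.8,3.2,z)
    top=P[[1,3,7,5]]
    q=(w2pix(c,top)+.5)*4-.5; cv2.polylines(im,[np.round(q).astype(np.int32)],True,col,1)
cv2.imwrite("pics/w13c.png",im[230:850,800:1250])
E
```

```text
(no output)
```

View pics/w13c.png

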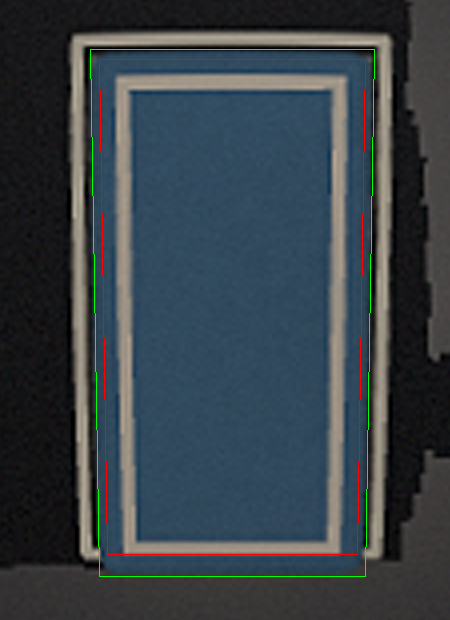

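```bash
python3 -m creep '[[[0,0,0],[0,0.075,0]],[[0,0,0],[0,0.076,0]],[[0.0525,0,0.0175],[0,0,0]],[[0.0525,0,0.0175],[0,0,0]],[[0.0525,0,0.0175],[0,0,0]]]';  python3 -m creep '[[[0.0525,0,0.0175],[0,0,0]],[[0.0525,0,0.0175],[0,0,0]],[[0.0525,0,0.0175],[0,0,0]],[[0.0525,0,0.0175],[0,0,0]],[[0,0,0],[0,0,0]]]';python3 -m creep '[[[0,0,0],[0,0,0]],[[0,0,0],[0,0,0]]]';python3 - <<'E'
from h import *
c=cap("wrist","w14")
v,_=fitplate(c,487.5,418.7,-5.5,0,"blue")
go(v[0],v[1],-2,v[2]+90)
E
```

```text
clock: 32.15
ee_pos: [541.6, 202.0, 186.3]
tcp_rot: [0.523, -0.523, -0.475, 0.476]
contact_force: [2.0, -0.4, 0.4]
opening: 85.7
clock: 32.78
ee_pos: [491.0, 419.5, 185.5]
tcp_rot: [0.522, -0.522, -0.476, 0.477]
contact_force: [0.9, -0.3, 0.8]
opening: 85.3
clock: 33.02
ee_pos: [493.3, 415.3, 186.5]
tcp_rot: [-0.523, 0.524, 0.475, -0.475]
contact_force: [-0.5, 0.0, 1.4]
opening: 85.3
blue x 487.8 y 415.0 yaw -5.1 1-IoU 0.036
now [493.3 415.4 186.5] yaw 84.46 tilt 0.0 open 85.2 F [ 0.2 -0.2 -0.1] t 33.1
tool shift now-axes (m): [-0.0009  0.1885  0.0055]  turn y(rad): -0.0076
shift after turn: [-0.0009  0.1885  0.0055]
```

View pics/w14.png

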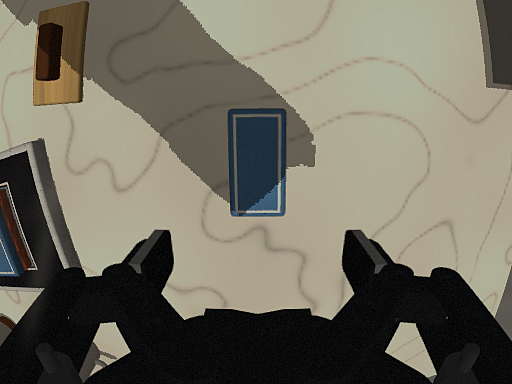

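```bash
python3 -m creep '[[[-0.001,0.045,0.0055],[0,-0.0076,0]],[[0,0.045,0],[0,0,0]],[[0,0.045,0],[0,0,0]],[[0,0.04,0],[0,0,0]],[[0,0.009,0],[0,0,0]]]'; python3 -m creep '[[[0,0.0045,0],[0,0,0]],[[0,0,0],[0,0,0]],[[0,0,0],[0,0,0]]]'; python3 -m creep '[[[0,0,0],[0,0,0]],[[0,0,0],[0,0,0]],[[0,0,0],[0,0,0]],[[0,0,0],[0,0,0]]]' 0.055;python3 -m creep '[[[0,-0.01,0],[0,0,0]],[[0,-0.03,0],[0,0,0]],[[0,-0.05,0],[0,0,0]],[[0,-0.05,0],[0,0,0]],[[0,0,0],[0,0,0]]]'; python3 - <<'E'
from h import *
c=cap("wrist","w15")
cv2.imwrite("pics/w15c.png",c["im"][90:200,170:345])
go(538.4,37,140,93.2)
E
```

```text
clock: 33.7
ee_pos: [486.4, 414.1, 0.2]
tcp_rot: [0.522, -0.522, -0.476, 0.479]
contact_force: [-0.1, 0.1, 0.8]
opening: 85.3
clock: 34.08
ee_pos: [488.0, 416.5, -0.8]
tcp_rot: [-0.521, 0.521, 0.478, -0.477]
contact_force: [-1.1, 0.1, -0.0]
opening: 85.3
clock: 34.58
ee_pos: [487.6, 416.3, -1.3]
tcp_rot: [-0.521, 0.521, 0.478, -0.477]
contact_force: [-1.4, -0.9, 9.2]
opening: 60.4
clock: 35.2
ee_pos: [489.0, 417.4, 142.4]
tcp_rot: [-0.521, 0.521, 0.48, -0.475]
contact_force: [1.3, -0.2, -3.5]
opening: 60.4
now [488.1 416.7 139.6] yaw 84.98 tilt 0.18 open 60.5 F [-0.3 -0.8 -4. ] t 35.2
tool shift now-axes (m): [-0.3738 -0.001  -0.0833]  turn y(rad): -0.1434
shift after turn: [-0.3819 -0.0012 -0.0291]
```

View pics/w15.png

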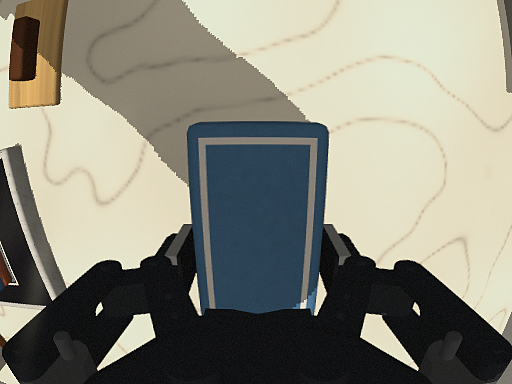

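```bash
python3 -m creep '[[[0,0,0],[0,-0.0717,0]],[[0,0,0],[0,-0.0717,0]],[[-0.0478,0,-0.0037],[0,0,0]],[[-0.0478,0,-0.0037],[0,0,0]],[[-0.0478,0,-0.0037],[0,0,0]]]';  python3 -m creep '[[[-0.0478,0,-0.0037],[0,0,0]],[[-0.0478,0,-0.0037],[0,0,0]],[[-0.0478,0,-0.0037],[0,0,0]],[[-0.0478,0,-0.0037],[0,0,0]],[[-0.0478,0,-0.0037],[0,0,0]]]';python3 -m creep '[[[0,0.03,0],[0,0,0]],[[0,0.018,0],[0,0,0]],[[0,0,0],[0,0,0]],[[0,0,0],[0,0,0]]]';python3 - <<'E'
from h import *
c=cap("wrist"); held(c,122.3,257,20)
cv2.imwrite("pics/e3.png",cv2.resize(c["im"][100:160,220:290],None,fx=5,fy=5))
go(538.8,36.8,68,93.2)
E
```

```text
clock: 35.88
ee_pos: [505.5, 271.6, 136.2]
tcp_rot: [0.486, -0.485, -0.513, 0.515]
contact_force: [0.8, 0.8, -3.7]
opening: 60.6
clock: 36.5
ee_pos: [537.2, 34.3, 136.3]
tcp_rot: [0.486, -0.485, -0.513, 0.514]
contact_force: [0.3, 0.1, -3.0]
opening: 60.6
clock: 37.0
ee_pos: [538.1, 36.0, 89.9]
tcp_rot: [0.486, -0.486, -0.514, 0.514]
contact_force: [0.3, -0.0, -2.6]
opening: 60.1
edge tool xz [ -0.3 -20.   60.2] -> centre tool-z offset 0.2
now [538.4  36.   90.3] yaw 93.21 tilt 0.02 open 60.2 F [ 0.5  0.4 -2.4] t 37.0
tool shift now-axes (m): [ 0.0008  0.0223 -0.0004]  turn y(rad): 0.0002
shift after turn: [ 0.0008  0.0223 -0.0004]
```

View pics/e3.png

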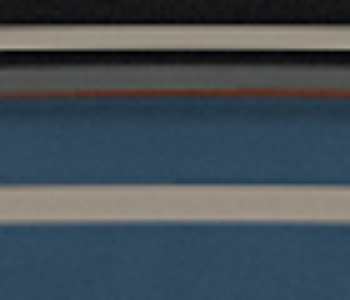

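```bash
python3 -m creep '[[[0.0008,0.02,-0.0008],[0,0,0]],[[0,0.002,0],[0,0,0]],[[0,0.001,0],[0,0,0]],[[0,0,0],[0,0,0]],[[0,0,0],[0,0,0]]]';python3 -m creep '[[[0,0.001,0],[0,0,0]],[[0,0,0],[0,0,0]]]'; python3 -m creep '[[[0,0.001,0],[0,0,0]],[[0,0,0],[0,0,0]]]'
```

```text
clock: 37.67
ee_pos: [539.3, 36.7, 67.3]
tcp_rot: [-0.486, 0.486, 0.514, -0.514]
contact_force: [-0.2, -0.6, -3.8]
opening: 59.9
clock: 37.92
ee_pos: [538.9, 36.7, 65.8]
tcp_rot: [0.486, -0.486, -0.514, 0.514]
contact_force: [0.5, -0.3, -4.2]
opening: 60.6
clock: 38.17
ee_pos: [539.0, 36.7, 64.8]
tcp_rot: [0.486, -0.486, -0.514, 0.514]
contact_force: [0.6, -0.4, -3.1]
opening: 60.4
```

```bash
python3 -m creep '[[[0,0.001,0],[0,0,0]],[[0,0,0],[0,0,0]]]'; python3 -m creep '[[[0,0,0],[0,0,0]],[[0,0,0],[0,0,0]],[[0,0,0],[0,0,0]],[[0,-0.04,0],[0,0,0]],[[0,-0.05,0],[0,0,0]]]' 0.0854; python3 -m creep '[[[0,-0.04,-0.02],[0,0,0]],[[0,0,-0.02],[0,0,0]],[[0,0,0],[0,0,0]],[[0,0,0],[0,0,0]]]';cat >> h.py <<'E'
def overlay(c,name,boxes,win,f=4):
    im=cv2.resize(c["im"],None,fx=f,fy=f,interpolation=cv2.INTER_CUBIC)
    for P in boxes:
        q=(w2pix(c,P[[1,3,7,5]])+.5)*f-.5; cv2.polylines(im,[np.round(q).astype(np.int32)],True,(0,255,0),1)
    x0,y0,x1,y1=win; cv2.imwrite(f"pics/{name}.png",im[y0*f:y1*f,x0*f:x1*f])
E
python3 - <<'E'
from h import *
c=cap("wrist","w16")
overlay(c,"w16c",[box(538.4,36.8,3.2,66)],(195,50,315,215))
go(458,-275,190,83)
fitplate(c,612,-275,7,0,"terra");fitplate(c,455,-275,-8,0,"green")
E
```

```text
clock: 38.42
ee_pos: [539.1, 36.7, 64.7]
tcp_rot: [-0.486, 0.486, 0.514, -0.514]
contact_force: [-7.1, -0.3, 13.7]
opening: 60.8
clock: 39.05
ee_pos: [538.2, 36.7, 154.1]
tcp_rot: [0.486, -0.485, -0.513, 0.514]
contact_force: [1.4, -0.1, 0.8]
opening: 85.2
clock: 39.55
ee_pos: [578.1, 38.9, 193.1]
tcp_rot: [0.486, -0.486, -0.513, 0.514]
contact_force: [0.1, -0.2, -0.4]
opening: 85.3
now [578.1  38.9 193.3] yaw 93.2 tilt 0.07 open 85.5 F [-0.   0.5  0.1] t 39.6
tool shift now-axes (m): [-0.3067  0.0035  0.1374]  turn y(rad): 0.1780
shift after turn: [-0.3262  0.0034  0.0809]
terra x 614.1 y -281.4 yaw 6.8 1-IoU 0.051
green x 457.2 y -279.4 yaw -10.4 1-IoU 0.048
```

View pics/w16.png

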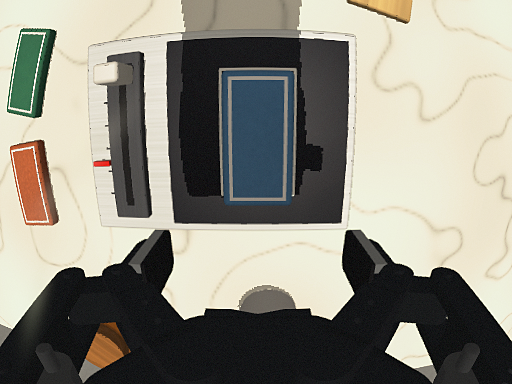

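View pics/w16c.png

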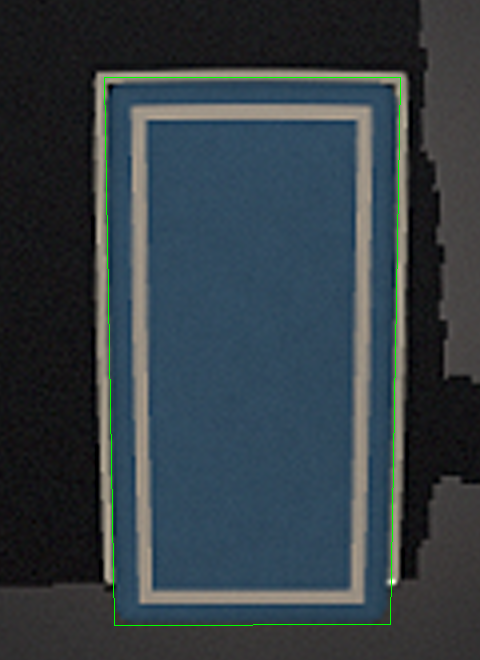

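```bash
python3 -m creep '[[[0,0,0],[0,0.1,0]],[[0,0,0],[0,0.13,0]],[[-0.055,0,0.0105],[0,0,0]],[[-0.055,0,0.0105],[0,0,0]],[[-0.055,0,0.0105],[0,0,0]]]';  python3 -m creep '[[[-0.055,0,0.0105],[0,0,0]],[[-0.055,0,0.0105],[0,0,0]],[[-0.055,0,0.0105],[0,0,0]],[[0,0,0],[0,0,0]],[[0,0,0],[0,0,0]]]';python3 - <<'E'
from h import *
c=cap("wrist","w17")
v,_=fitplate(c,457,-277,-10,0,"green")
go(v[0],v[1],-2,v[2]+90)
E
```

```text
clock: 40.22
ee_pos: [517.8, -119.3, 193.6]
tcp_rot: [0.542, -0.541, -0.455, 0.455]
contact_force: [1.0, -0.3, 0.6]
opening: 85.4
clock: 40.85
ee_pos: [459.2, -274.8, 193.7]
tcp_rot: [0.542, -0.542, -0.454, 0.454]
contact_force: [-1.2, 0.1, -0.3]
opening: 85.6
green x 457.0 y -276.7 yaw -11.0 1-IoU 0.034
now [ 459.6 -274.3  193.8] yaw 80.05 tilt 0.02 open 85.3 F [-0.2  0.4 -0.4] t 40.9
tool shift now-axes (m): [-0.0028  0.1958  0.0021]  turn y(rad): 0.0188
shift after turn: [-0.0028  0.1958  0.0021]
```

View pics/w17.png

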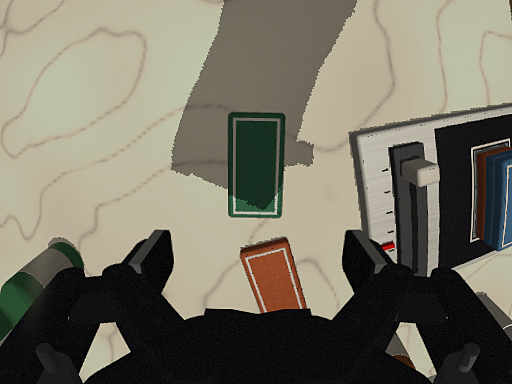

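```bash
python3 -m creep '[[[-0.0028,0.045,0.0021],[0,0.0188,0]],[[0,0.045,0],[0,0,0]],[[0,0.045,0],[0,0,0]],[[0,0.045,0],[0,0,0]],[[0,0.011,0],[0,0,0]]]'; python3 -m creep '[[[0,0.0045,0],[0,0,0]],[[0,0,0],[0,0,0]],[[0,0,0],[0,0,0]]]'; python3 -m creep '[[[0,0,0],[0,0,0]],[[0,0,0],[0,0,0]],[[0,0,0],[0,0,0]],[[0,0,0],[0,0,0]]]' 0.055;python3 -m creep '[[[0,-0.01,0],[0,0,0]],[[0,-0.03,0],[0,0,0]],[[0,-0.05,0],[0,0,0]],[[0,-0.05,0],[0,0,0]],[[0,0,0],[0,0,0]]]'; python3 - <<'E'
from h import *
c=cap("wrist","w18")
go(539,36.8,145,93.2)
E
```

```text
clock: 41.52
ee_pos: [455.9, -275.4, 0.7]
tcp_rot: [0.547, -0.544, -0.45, 0.45]
contact_force: [-0.5, 0.2, 1.1]
opening: 85.5
clock: 41.9
ee_pos: [458.0, -278.0, -0.4]
tcp_rot: [-0.545, 0.547, 0.45, -0.449]
contact_force: [0.2, 0.1, 0.3]
opening: 85.4
clock: 42.4
ee_pos: [457.5, -277.8, -0.8]
tcp_rot: [-0.545, 0.546, 0.45, -0.449]
contact_force: [-2.5, 2.4, 12.3]
opening: 60.6
clock: 43.02
ee_pos: [459.0, -278.7, 142.3]
tcp_rot: [-0.544, 0.548, 0.45, -0.449]
contact_force: [0.9, 1.0, -2.9]
opening: 60.4
now [ 457.9 -278.1  139.9] yaw 78.94 tilt 0.18 open 60.4 F [-0.3 -0.3 -4.4] t 43.1
tool shift now-axes (m): [ 0.3246 -0.0054 -0.0192]  turn y(rad): -0.2490
shift after turn: [ 0.3098 -0.0051 -0.0985]
```

View pics/w18.png

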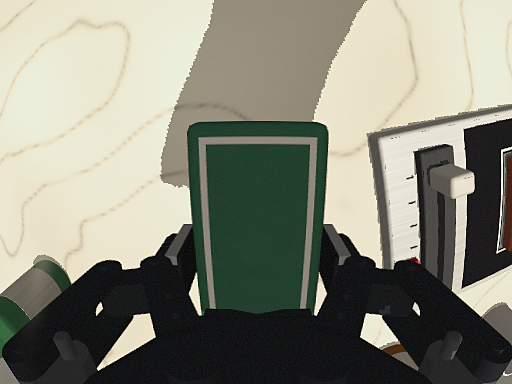

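```bash
python3 - <<'E'
import cv2,numpy as np
for n in ("w9","w12","w15","w18"):
    im=cv2.imread(f"pics/{n}.png")[105:150,240:275].astype(float).mean(1)
    g=np.abs(np.diff(im,axis=0)).sum(1); print(n,[(105+i,int(g[i])) for i in range(len(g)) if g[i]>25])
E
python3 -m creep '[[[0,-0.01,0],[0,-0.125,0]],[[0,0,0],[0,-0.124,0]],[[0.0443,0,-0.0141],[0,0,0]],[[0.0443,0,-0.0141],[0,0,0]],[[0.0443,0,-0.0141],[0,0,0]]]';  python3 -m creep '[[[0.0443,0,-0.0141],[0,0,0]],[[0.0443,0,-0.0141],[0,0,0]],[[0.0443,0,-0.0141],[0,0,0]],[[0.0443,0,-0.0141],[0,0,0]],[[0,0,0],[0,0,0]]]'; python3 -m creep '[[[0,0.03,0],[0,0,0]],[[0,0,0],[0,0,0]],[[0,0,0],[0,0,0]]]';python3 - <<'E'
from h import *
go(539,36.8,86,93.2)
E
```

```text
w9 [(120, 116), (121, 205), (122, 38), (136, 134), (137, 100), (143, 49), (144, 159), (145, 26)]
w12 [(117, 134), (118, 162), (133, 151), (134, 57), (140, 130), (141, 100)]
w15 [(119, 29), (120, 247), (121, 40), (122, 28), (136, 180), (137, 44), (143, 137), (144, 81)]
w18 [(119, 42), (120, 400), (121, 50), (135, 148), (136, 129), (142, 43), (143, 198), (144, 50)]
clock: 43.7
ee_pos: [491.2, -140.9, 146.8]
tcp_rot: [0.487, -0.485, -0.513, 0.514]
contact_force: [1.1, 0.7, -2.4]
opening: 60.2
clock: 44.32
ee_pos: [537.9, 40.2, 146.6]
tcp_rot: [0.486, -0.484, -0.514, 0.515]
contact_force: [-0.6, 0.2, -2.6]
opening: 60.2
clock: 44.7
ee_pos: [538.1, 37.1, 118.6]
tcp_rot: [0.486, -0.486, -0.513, 0.514]
contact_force: [-0.9, -0.1, -2.8]
opening: 60.4
now [538.1  37.1 118.6] yaw 93.17 tilt 0.04 open 60.4 F [-0.9 -0.1 -2.8] t 44.7
tool shift now-axes (m): [-0.0004  0.0326 -0.0009]  turn y(rad): -0.0005
shift after turn: [-0.0004  0.0326 -0.0009]
```

```bash
python3 -m creep '[[[-0.0003,0.025,-0.0009],[0,0,0]],[[0,0.006,0],[0,0,0]],[[0,0,0],[0,0,0]],[[0,0,0],[0,0,0]]]';python3 -m creep '[[[0,0.002,0],[0,0,0]],[[0,0,0],[0,0,0]]]'; python3 -m creep '[[[0,0.001,0],[0,0,0]],[[0,0,0],[0,0,0]]]';python3 -m creep '[[[0,0.001,0],[0,0,0]],[[0,0,0],[0,0,0]]]'
```

```text
clock: 45.2
ee_pos: [539.7, 37.3, 88.3]
tcp_rot: [-0.486, 0.486, 0.514, -0.513]
contact_force: [-0.4, -0.2, -3.2]
opening: 60.6
clock: 45.45
ee_pos: [539.3, 37.4, 85.5]
tcp_rot: [-0.486, 0.486, 0.514, -0.514]
contact_force: [0.6, 0.5, -2.6]
opening: 60.7
clock: 45.7
ee_pos: [539.2, 37.4, 84.2]
tcp_rot: [0.486, -0.486, -0.514, 0.514]
contact_force: [-0.2, -0.4, -2.7]
opening: 60.5
clock: 45.95
ee_pos: [539.3, 37.3, 83.3]
tcp_rot: [-0.486, 0.486, 0.514, -0.514]
contact_force: [-0.3, -0.4, -2.1]
opening: 60.8
```

```bash
python3 -m creep '[[[-0.0005,0.001,0],[0,0,0]],[[0,0,0],[0,0,0]]]'; python3 -m creep '[[[0,0,0],[0,0,0]]]'
```

```text
clock: 46.2
ee_pos: [539.3, 37.3, 83.2]
tcp_rot: [-0.486, 0.486, 0.514, -0.513]
contact_force: [-6.8, 3.7, 14.5]
opening: 60.4
clock: 46.32
ee_pos: [539.3, 37.3, 83.3]
tcp_rot: [-0.486, 0.486, 0.514, -0.513]
contact_force: [-7.5, 4.4, 15.1]
opening: 60.1
```

```bash
python3 -m creep '[[[0.0005,-0.0005,0],[0,0,0]],[[0,0,0],[0,0,0]]]'; python3 -m creep '[[[0,0,0],[0,0,0]],[[0,0,0],[0,0,0]],[[0,0,0],[0,0,0]],[[0,-0.04,0],[0,0,0]],[[0,-0.05,0],[0,0,0]]]' 0.0854; python3 -m creep '[[[0,-0.03,-0.02],[0,0,0]],[[0,0,-0.02],[0,0,0]],[[0,0,0],[0,0,0]],[[0,0,0],[0,0,0]]]';
python3 - <<'E'
from h import *
c=cap("wrist","w19")
overlay(c,"w19c",[box(538.4,36.8,3.2,84)],(195,50,315,215))
go(618,-279,190,97)
fitplate(c,612,-275,7,0,"terra");fitplate(c,538,37,3,84,"green")
E
```

```text
clock: 46.58
ee_pos: [539.3, 37.4, 83.3]
tcp_rot: [-0.486, 0.486, 0.514, -0.514]
contact_force: [-4.7, 0.3, 8.3]
opening: 60.2
clock: 47.2
ee_pos: [538.5, 37.3, 173.1]
tcp_rot: [0.486, -0.485, -0.513, 0.514]
contact_force: [0.8, -0.7, -0.5]
opening: 85.3
clock: 47.7
ee_pos: [578.5, 39.5, 202.3]
tcp_rot: [0.486, -0.486, -0.514, 0.514]
contact_force: [-1.4, 0.2, 0.0]
opening: 85.5
now [578.4  39.5 202.4] yaw 93.21 tilt 0.06 open 85.6 F [-0.3 -0.6  0.1] t 47.8
tool shift now-axes (m): [-0.3203  0.0124 -0.0218]  turn y(rad): -0.0662
shift after turn: [-0.321   0.0124 -0.0005]
terra x 614.2 y -281.3 yaw 6.3 1-IoU 0.048
green x 538.8 y 37.2 yaw 3.2 1-IoU 0.032
```

View pics/w19.png

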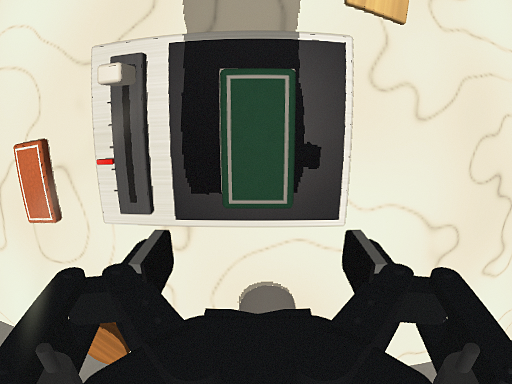

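View pics/w19c.png

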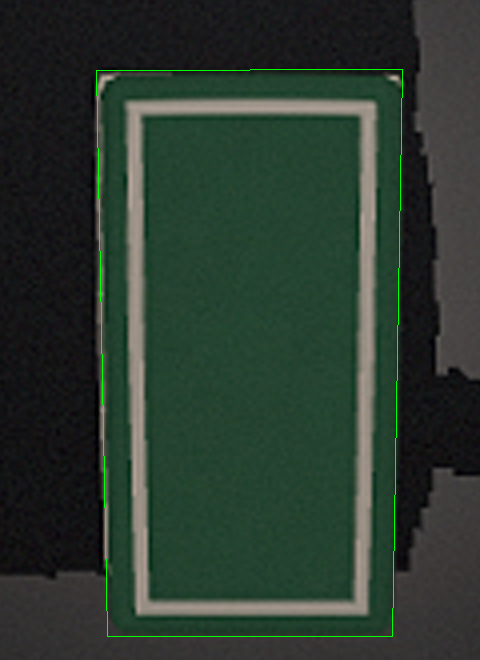

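```bash
python3 -m creep '[[[0,0,0],[0,-0.06,0]],[[-0.0535,0,0],[0,0,0]],[[-0.0535,0,0],[0,0,0]],[[-0.0535,0,0],[0,0,0]],[[-0.0535,0,0],[0,0,0]]]';  python3 -m creep '[[[-0.0535,0,0],[0,0,0]],[[-0.0535,0.01,0],[0,0,0]],[[0,0,0],[0,0,0]],[[0,0,0],[0,0,0]]]';python3 - <<'E'
from h import *
c=cap("wrist","w20")
v,_=fitplate(c,614,-279,6,0,"terra")
go(v[0],v[1],-2,v[2]+90)
E
```

```text
clock: 48.38
ee_pos: [603.3, -174.5, 202.9]
tcp_rot: [0.47, -0.47, -0.528, 0.528]
contact_force: [0.9, -0.5, -0.1]
opening: 85.4
clock: 48.88
ee_pos: [615.9, -278.9, 192.7]
tcp_rot: [-0.47, 0.47, 0.528, -0.528]
contact_force: [-0.2, 0.5, -0.1]
opening: 85.0
terra x 614.8 y -278.9 yaw 5.9 1-IoU 0.033
now [ 616.1 -278.4  193.1] yaw 96.68 tilt 0.02 open 85.3 F [-1.  -0.2  0.8] t 48.9
tool shift now-axes (m): [-0.0005  0.1951  0.0014]  turn y(rad): 0.0141
shift after turn: [-0.0005  0.1951  0.0014]
```

View pics/w20.png

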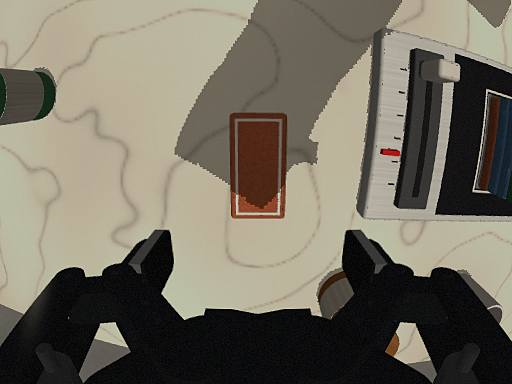

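```bash
python3 -m creep '[[[-0.0005,0.045,0.0014],[0,0.0141,0]],[[0,0.045,0],[0,0,0]],[[0,0.045,0],[0,0,0]],[[0,0.045,0],[0,0,0]],[[0,0.0105,0],[0,0,0]]]'; python3 -m creep '[[[0,0.0045,0],[0,0,0]],[[0,0,0],[0,0,0]],[[0,0,0],[0,0,0]]]'; python3 -m creep '[[[0,0,0],[0,0,0]],[[0,0,0],[0,0,0]],[[0,0,0],[0,0,0]],[[0,0,0],[0,0,0]]]' 0.055;python3 -m creep '[[[0,-0.01,0],[0,0,0]],[[0,-0.03,0],[0,0,0]],[[0,-0.05,0],[0,0,0]],[[0,-0.05,0],[0,0,0]],[[0,0,0],[0,0,0]]]'; python3 - <<'E'
from h import *
c=cap("wrist","w21")
go(539,36.8,150,93.2)
for n in ("w15","w21"):
    im=cv2.imread(f"pics/{n}.png")[105:150,240:275].astype(float).mean(1)
    g=np.abs(np.diff(im,axis=0)).sum(1); print(n,[(105+i,int(g[i])) for i in range(len(g)) if g[i]>25])
E
```

```text
clock: 49.55
ee_pos: [613.5, -277.9, 0.3]
tcp_rot: [0.475, -0.472, -0.525, 0.526]
contact_force: [0.9, -0.1, 0.1]
opening: 85.3
clock: 49.92
ee_pos: [615.9, -280.2, -0.6]
tcp_rot: [-0.473, 0.475, 0.525, -0.525]
contact_force: [-0.6, -0.2, -0.2]
opening: 85.8
clock: 50.42
ee_pos: [615.4, -280.0, -1.2]
tcp_rot: [-0.474, 0.474, 0.525, -0.525]
contact_force: [-1.7, 1.7, 9.2]
opening: 60.8
clock: 51.05
ee_pos: [617.0, -280.8, 142.6]
tcp_rot: [-0.472, 0.476, 0.526, -0.524]
contact_force: [0.4, -0.0, -3.2]
opening: 60.6
now [ 615.9 -280.3  139.7] yaw 95.83 tilt 0.19 open 60.5 F [ 0.4  0.2 -4.2] t 51.1
tool shift now-axes (m): [ 0.3233 -0.0109  0.0442]  turn y(rad): 0.0460
shift after turn: [ 0.3209 -0.011   0.059 ]
w15 [(119, 29), (120, 247), (121, 40), (122, 28), (136, 180), (137, 44), (143, 137), (144, 81)]
w21 [(119, 34), (120, 333), (121, 48), (135, 85), (136, 123), (142, 43), (143, 148), (144, 32)]
```

View pics/w21.png

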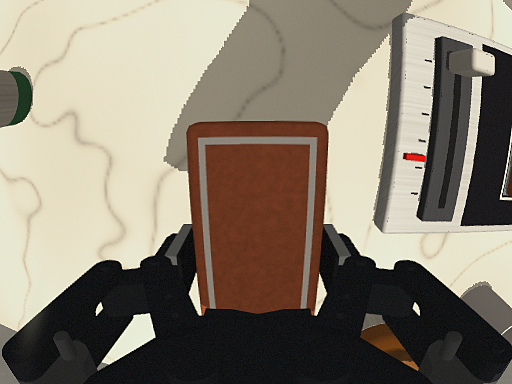

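Same hold as before, so the TCP target is x≈539 again. Expected contact is at z≈100.8.

```bash
python3 -m creep '[[[0,-0.01,0],[0,0.046,0]],[[0.0535,0,0.0098],[0,0,0]],[[0.0535,0,0.0098],[0,0,0]],[[0.0535,0,0.0098],[0,0,0]],[[0.0535,0,0.0098],[0,0,0]]]';  python3 -m creep '[[[0.0535,0,0.0098],[0,0,0]],[[0.0535,0,0.0098],[0,0,0]],[[0,0.02,0],[0,0,0]],[[0,0,0],[0,0,0]],[[0,0,0],[0,0,0]]]';python3 - <<'E'
from h import *
go(539,36.8,104,93.2)
E
```

```text
clock: 51.72
ee_pos: [562.3, -66.8, 146.3]
tcp_rot: [0.487, -0.485, -0.513, 0.514]
contact_force: [0.4, 1.3, -1.6]
opening: 60.5
clock: 52.35
ee_pos: [538.1, 36.8, 127.6]
tcp_rot: [0.486, -0.486, -0.513, 0.514]
contact_force: [-0.7, 0.4, -3.0]
opening: 60.4
now [538.1  36.8 127.6] yaw 93.16 tilt 0.06 open 60.4 F [-0.7  0.4 -3. ] t 52.4
tool shift now-axes (m): [-0.      0.0236 -0.0009]  turn y(rad): -0.0008
shift after turn: [-0.      0.0236 -0.0009]
```

```bash
python3 -m creep '[[[0,0.018,-0.0007],[0,-0.0008,0]],[[0,0.005,0],[0,0,0]],[[0,0,0],[0,0,0]],[[0,0,0],[0,0,0]]]';python3 -m creep '[[[0,0.002,0],[0,0,0]],[[0,0,0],[0,0,0]]]'; python3 -m creep '[[[0,0.001,0],[0,0,0]],[[0,0,0],[0,0,0]]]'
```

```text
clock: 52.85
ee_pos: [539.4, 37.2, 105.4]
tcp_rot: [-0.486, 0.486, 0.514, -0.514]
contact_force: [0.7, -0.6, -3.3]
opening: 60.4
clock: 53.1
ee_pos: [539.1, 37.3, 102.9]
tcp_rot: [-0.486, 0.486, 0.514, -0.514]
contact_force: [-1.6, -0.2, -2.3]
opening: 60.3
clock: 53.35
ee_pos: [539.0, 37.3, 101.7]
tcp_rot: [0.486, -0.486, -0.514, 0.514]
contact_force: [-0.1, -0.2, -3.0]
opening: 60.4
```

```bash
python3 -m creep '[[[0,0.001,0],[0,0,0]],[[0,0,0],[0,0,0]]]'; python3 -m creep '[[[0,0.0005,0],[0,0,0]],[[0,0,0],[0,0,0]]]'
```

```text
clock: 53.6
ee_pos: [539.1, 37.3, 100.8]
tcp_rot: [-0.486, 0.486, 0.514, -0.514]
contact_force: [0.5, -0.3, -2.6]
opening: 60.6
clock: 53.85
ee_pos: [539.1, 37.3, 100.8]
tcp_rot: [-0.486, 0.486, 0.514, -0.514]
contact_force: [-3.0, -0.4, 5.2]
opening: 60.7
```

Contact. Release, then look.

```bash
python3 -m creep '[[[0,0,0],[0,0,0]],[[0,0,0],[0,0,0]],[[0,0,0],[0,0,0]],[[0,-0.04,0],[0,0,0]],[[0,-0.05,0],[0,0,0]]]' 0.0854; python3 -m creep '[[[0,-0.02,-0.02],[0,0,0]],[[0,0,-0.02],[0,0,0]],[[0,0,0],[0,0,0]],[[0,0,0],[0,0,0]]]';
python3 - <<'E'
from h import *
c=cap("wrist","w22")
overlay(c,"w22c",[box(538.4,36.8,3.2,102)],(190,50,320,215))
fitplate(c,538,37,3,102,"terra")
nets(c,["cover"])
go(325,180,170,81)
E
```

```text
clock: 54.48
ee_pos: [538.3, 37.3, 190.7]
tcp_rot: [0.486, -0.485, -0.513, 0.514]
contact_force: [-0.2, -0.1, 0.6]
opening: 85.1
clock: 54.98
ee_pos: [578.3, 39.6, 209.9]
tcp_rot: [0.486, -0.485, -0.514, 0.514]
contact_force: [-0.3, -0.3, 0.2]
opening: 85.4
terra x 538.4 y 37.2 yaw 3.2 1-IoU 0.023
cover 0.76 [376.1 179.5  13.9] [383.  11.]
now [578.3  39.6 210.2] yaw 93.25 tilt 0.03 open 85.4 F [ 0.4  0.8 -0. ] t 55.1
tool shift now-axes (m): [0.1546 0.0403 0.2449]  turn y(rad): 0.2138
shift after turn: [0.0991 0.0403 0.2721]
```

View pics/w22.png

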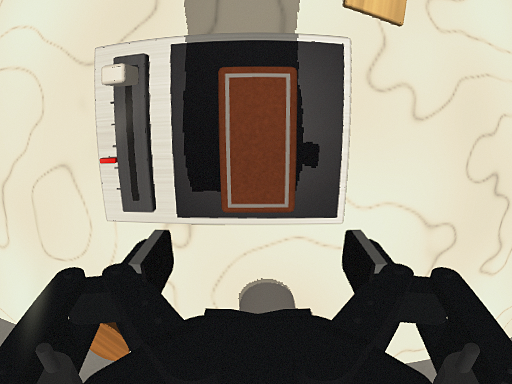

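View pics/w22c.png

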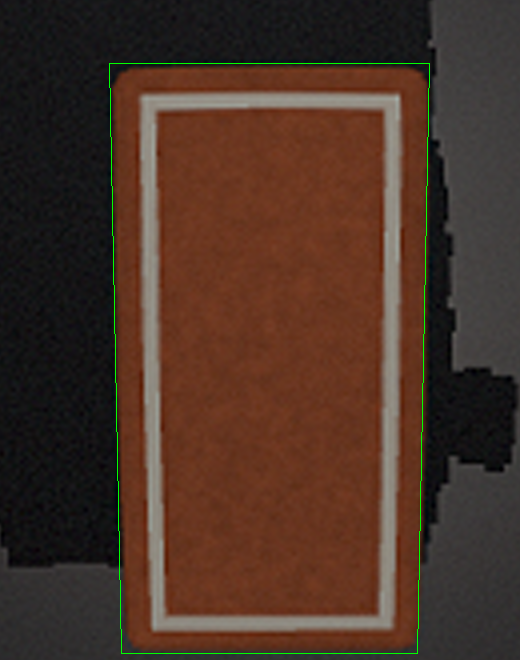

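```bash
python3 -m creep '[[[0,0,0],[0,0.107,0]],[[0,0,0],[0,0.107,0]],[[0.033,0,0.05],[0,0,0]],[[0.033,0,0.05],[0,0,0]],[[0.033,0,0.05],[0,0,0]]]'; python3 -m creep '[[[0,0.01,0.05],[0,0,0]],[[0,0.01,0.04],[0,0,0]],[[0,0,0],[0,0,0]],[[0,0,0],[0,0,0]]]';
python3 - <<'E'
from h import *
c=cap("wrist","w23")
nets(c,["cover"])
go(320,180,170,81)
E
```

```text
clock: 55.7
ee_pos: [444.4, 161.6, 210.3]
tcp_rot: [0.538, -0.538, -0.459, 0.459]
contact_force: [2.3, 1.5, -0.3]
opening: 85.6
clock: 56.2
ee_pos: [357.6, 175.0, 190.7]
tcp_rot: [-0.538, 0.538, 0.46, -0.459]
contact_force: [0.4, -0.1, -0.1]
opening: 85.3
cover 0.87 [315.2 178.5  13.2] [254. 129.]
cover 0.33 [488.5   3.2 118.4] [118. 335.]
now [358.2 174.9 190.5] yaw 80.95 tilt 0.03 open 85.2 F [0.2 0.2 0.3] t 56.3
tool shift now-axes (m): [-0.001   0.0205  0.0385]  turn y(rad): -0.0008
shift after turn: [-0.001   0.0205  0.0385]
```

View pics/w23.png

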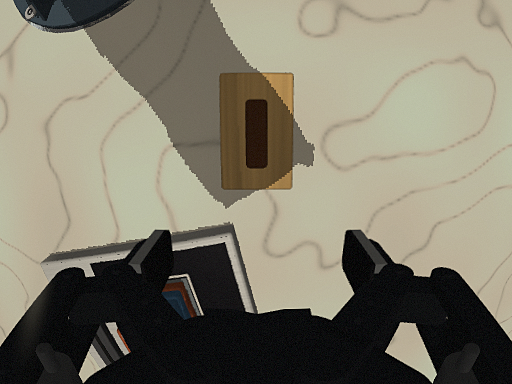

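```bash
python3 - <<'E'
from h import *
c=cap("wrist")
h=pix2w(c,[(246.5,99.5),(268,99.5),(267,168),(246,168)],40);b=pix2w(c,[(220,73),(294,72.5),(294,190),(221,188.5)],12)
print(h.mean(0).round(1),b.mean(0).round(1))
a=lambda v:np.degrees(np.arctan2(v[1],v[0]))
print(a(b[3]-b[0]),a(b[2]-b[1]),a(h[3]-h[0]),a(h[2]-h[1]))
go(318.5,179.5,17,81)
E
```

```text
[318.8 180.6  40. ] [318.7 181.   12. ]
-9.589961417977468 -8.080007985132873 -9.813367286362515 -9.627514812089975
now [358.1 174.9 190.4] yaw 80.94 tilt 0.02 open 85.1 F [0.4 0.4 0.2] t 56.4
tool shift now-axes (m): [-0.0017  0.1734  0.0399]  turn y(rad): -0.0010
shift after turn: [-0.0017  0.1734  0.0399]
```

```bash
python3 -m creep '[[[-0.0007,0.03,0.0397],[0,0,0]],[[0,0.05,0],[0,0,0]],[[0,0.05,0],[0,0,0]],[[0,0.035,0],[0,0,0]],[[0,0.008,0],[0,0,0]]]'; python3 -m creep '[[[0,0,0],[0,0,0]],[[0,0,0],[0,0,0]]]'; python3 -m creep '[[[0,0,0],[0,0,0]],[[0,0,0],[0,0,0]],[[0,0,0],[0,0,0]],[[0,0,0],[0,0,0]],[[0,0,0],[0,0,0]]]' 0.01; python3 -m creep '[[[0,-0.01,0],[0,0,0]],[[0,-0.04,0],[0,0,0]],[[0,-0.055,0],[0,0,0]],[[0,-0.055,0],[0,0,0]],[[0,0,0],[0,0,0]]]';
python3 - <<'E'
from h import *
c=cap("wrist","w24")
go(538.5,37,200,93.2)
E
```

```text
clock: 56.98
ee_pos: [317.3, 179.7, 15.9]
tcp_rot: [0.538, -0.538, -0.458, 0.46]
contact_force: [-0.4, 0.6, -0.0]
opening: 85.4
clock: 57.22
ee_pos: [319.2, 181.0, 18.5]
tcp_rot: [-0.538, 0.538, 0.46, -0.458]
contact_force: [0.4, -0.8, -0.0]
opening: 85.3
clock: 57.85
ee_pos: [318.3, 180.6, 17.6]
tcp_rot: [-0.538, 0.538, 0.459, -0.459]
contact_force: [-2.7, -0.3, 8.9]
opening: 21.2
clock: 58.48
ee_pos: [319.8, 181.5, 181.1]
tcp_rot: [-0.537, 0.538, 0.461, -0.457]
contact_force: [-0.8, 0.0, -3.6]
opening: 20.9
now [318.9 180.9 178.8] yaw 80.99 tilt 0.18 open 20.8 F [-0.8  0.1 -3. ] t 58.5
tool shift now-axes (m): [-0.1077 -0.0208 -0.2395]  turn y(rad): -0.2132
shift after turn: [-0.1559 -0.021  -0.2113]
```

View pics/w24.png

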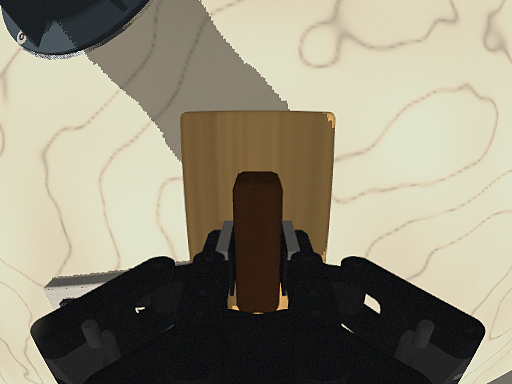

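```bash
python3 - <<'E'
from h import *
c=cap("wrist"); p,M,o=pose()
for r_,c_,z in((111,257,-5.6),(172.5,257,22.4)):
    w=pix2w(c,[(c_,r_)],p[2]+z)[0]; print((M.T@(w-p)).round(1))
for row in (120,160,200):
    pass
w=pix2w(c,[(181,112),(335,113)],p[2]-5.6); print(((w-p)@M).round(1))
E
python3 -m creep '[[[0,-0.02,0],[0,-0.107,0]],[[0,0,0],[0,-0.1062,0]],[[-0.0312,0,-0.0422],[0,0,0]],[[-0.0312,0,-0.0422],[0,0,0]],[[-0.0312,0,-0.0422],[0,0,0]]]'; python3 -m creep '[[[-0.0312,0,-0.0422],[0,0,0]],[[-0.0312,0,-0.0422],[0,0,0]],[[0,0.02,0],[0,0,0]],[[0,0,0],[0,0,0]],[[0,0,0],[0,0,0]]]';python3 - <<'E'
from h import *
go(538.5,37,142,93.2)
E
```

```text
[ 0.3  5.6 63.5]
[  0.3 -22.4  38.3]
[[-38.4   5.6  63.9]
 [ 40.1   5.6  63.4]]
clock: 59.2
ee_pos: [450.1, 92.8, 195.7]
tcp_rot: [0.486, -0.485, -0.513, 0.515]
contact_force: [0.1, 1.0, -2.9]
opening: 21.2
clock: 59.82
ee_pos: [536.8, 36.8, 177.1]
tcp_rot: [0.486, -0.485, -0.514, 0.514]
contact_force: [-0.8, 0.3, -1.8]
opening: 20.7
now [536.8  36.8 177.1] yaw 93.23 tilt 0.07 open 20.7 F [-0.8  0.3 -1.8] t 59.8
tool shift now-axes (m): [ 0.0001  0.0351 -0.0018]  turn y(rad): 0.0005
shift after turn: [ 0.0001  0.0351 -0.0018]
```

```bash
python3 -m creep '[[[0,0.025,-0.0015],[0,0,0]],[[0,0.01,0],[0,0,0]],[[0,0,0],[0,0,0]],[[0,0,0],[0,0,0]]]';python3 -m creep '[[[0,0.002,0],[0,0,0]],[[0,0,0],[0,0,0]]]'; python3 -m creep '[[[0,0.001,0],[0,0,0]],[[0,0,0],[0,0,0]]]'
```

```text
clock: 60.32
ee_pos: [539.3, 36.8, 143.2]
tcp_rot: [-0.486, 0.486, 0.514, -0.514]
contact_force: [-0.6, 0.5, -2.4]
opening: 20.9
clock: 60.58
ee_pos: [539.1, 36.6, 140.5]
tcp_rot: [-0.486, 0.486, 0.514, -0.514]
contact_force: [0.6, 0.8, -2.4]
opening: 20.7
clock: 60.82
ee_pos: [539.0, 36.6, 139.3]
tcp_rot: [0.486, -0.486, -0.514, 0.514]
contact_force: [-0.3, -0.2, -1.8]
opening: 21.0
```

```bash
python3 -m creep '[[[0,0.001,0],[0,0,0]],[[0,0,0],[0,0,0]]]';python3 -m creep '[[[0,0.001,0],[0,0,0]],[[0,0,0],[0,0,0]]]'
```

```text
clock: 61.08
ee_pos: [539.0, 36.6, 138.2]
tcp_rot: [0.486, -0.486, -0.514, 0.514]
contact_force: [-0.0, -0.3, -2.4]
opening: 20.8
clock: 61.32
ee_pos: [539.1, 36.6, 137.7]
tcp_rot: [-0.486, 0.486, 0.514, -0.514]
contact_force: [-2.5, 0.4, 3.9]
opening: 20.6
```

Contact. Release, raise and check.

```bash
python3 -m creep '[[[0,0,0],[0,0,0]],[[0,0,0],[0,0,0]],[[0,0,0],[0,0,0]],[[0,-0.03,0],[0,0,0]],[[0,-0.05,0],[0,0,0]]]' 0.0854; python3 -m creep '[[[0,-0.02,-0.02],[0,0,0]],[[0,-0.02,-0.02],[0,0,0]],[[0,0,0],[0,0,0]],[[0,0,0],[0,0,0]]]';
python3 - <<'E'
from h import *
c=cap("wrist","w25")
overlay(c,"w25c",[box(538.4,37,3.2,120,130,80,12),box(538.4,37,3.2,132,70,22,28)],(180,30,330,225))
c=cap("scene","s25")
cv2.imwrite("pics/s25c.png",cv2.resize(c["im"][130:280,220:380],None,fx=4,fy=4))
go(585,-100,220,93.2)
E
```

```text
clock: 61.95
ee_pos: [538.0, 36.6, 217.0]
tcp_rot: [0.487, -0.485, -0.513, 0.515]
contact_force: [1.5, 0.4, 1.1]
opening: 85.2
clock: 62.45
ee_pos: [578.4, 38.8, 256.5]
tcp_rot: [0.486, -0.486, -0.513, 0.514]
contact_force: [0.5, -0.3, -0.5]
opening: 85.2
now [578.1  38.8 256.6] yaw 93.2 tilt 0.07 open 85.6 F [-0.4  0.4  0.1] t 62.5
tool shift now-axes (m): [-0.139   0.0366  0.0009]  turn y(rad): 0.0000
shift after turn: [-0.139   0.0366  0.0009]
```

View pics/w25c.png

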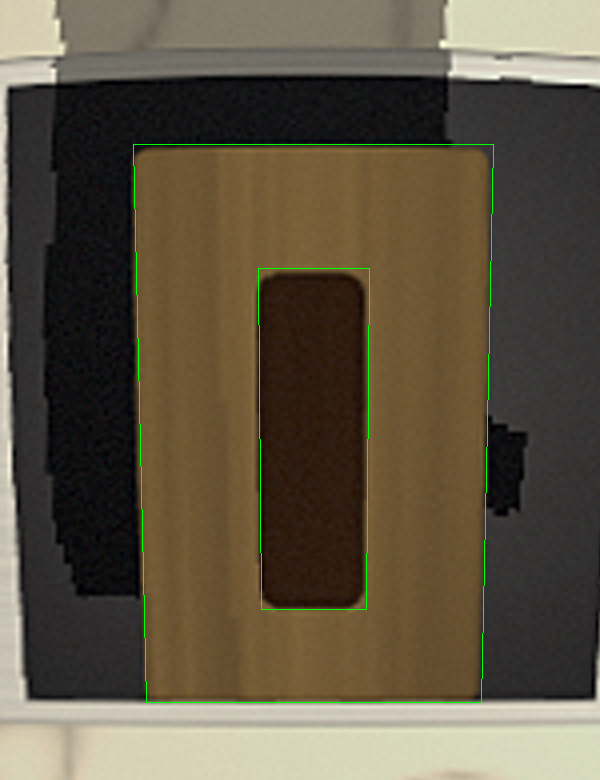

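View pics/s25c.png

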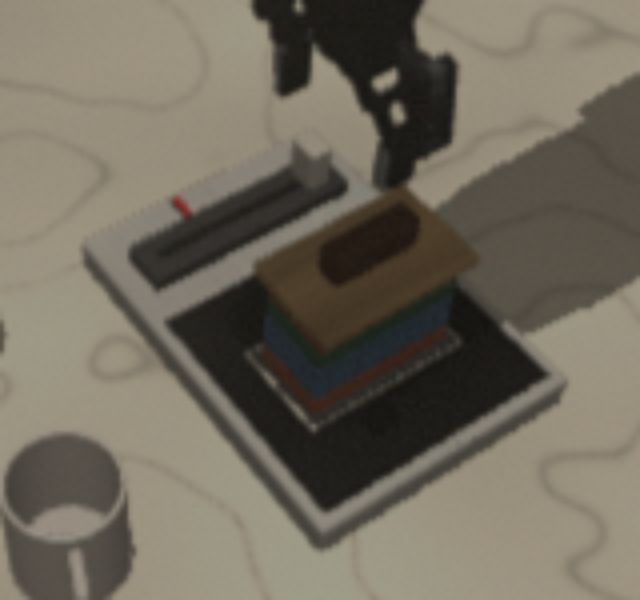

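```bash
python3 -m creep '[[[-0.047,0,-0.02],[0,0,0]],[[-0.047,0,-0.02],[0,0,0]],[[-0.047,0.02,-0.02],[0,0,0]],[[0,0.03,0],[0,0,0]],[[0,0,0],[0,0,0]]]'; python3 -m creep '[[[0,0,0],[0,0,0]],[[0,0,0],[0,0,0]]]'
python3 - <<'E'
from h import *
go(585,-100,220,93.2)
c=cap("wrist","w26")
overlay(c,"w26c",[],(170,20,350,230))
print(w2pix(c,[(575.3,-137.2,38),(c["W"][0,3],c["W"][1,3],38)]),c["W"][:3,3])
E
```

```text
clock: 63.18
ee_pos: [645.0, -98.7, 204.9]
tcp_rot: [0.487, -0.485, -0.513, 0.515]
contact_force: [-0.3, 0.6, 0.0]
opening: 85.3
clock: 63.42
ee_pos: [647.1, -98.0, 208.9]
tcp_rot: [-0.485, 0.486, 0.514, -0.514]
contact_force: [-0.3, 0.0, -0.3]
opening: 85.6
now [647.1 -98.  208.9] yaw 93.25 tilt 0.12 open 85.6 F [-0.3  0.  -0.3] t 63.4
tool shift now-axes (m): [ 0.0015 -0.0112  0.0621]  turn y(rad): 0.0009
shift after turn: [ 0.0015 -0.0112  0.0621]
[[223.96512456 100.25147029]
 [257.4250985  107.10799655]] [ 580.94237182 -101.86227857  351.7218262 ]
```

View pics/w26c.png

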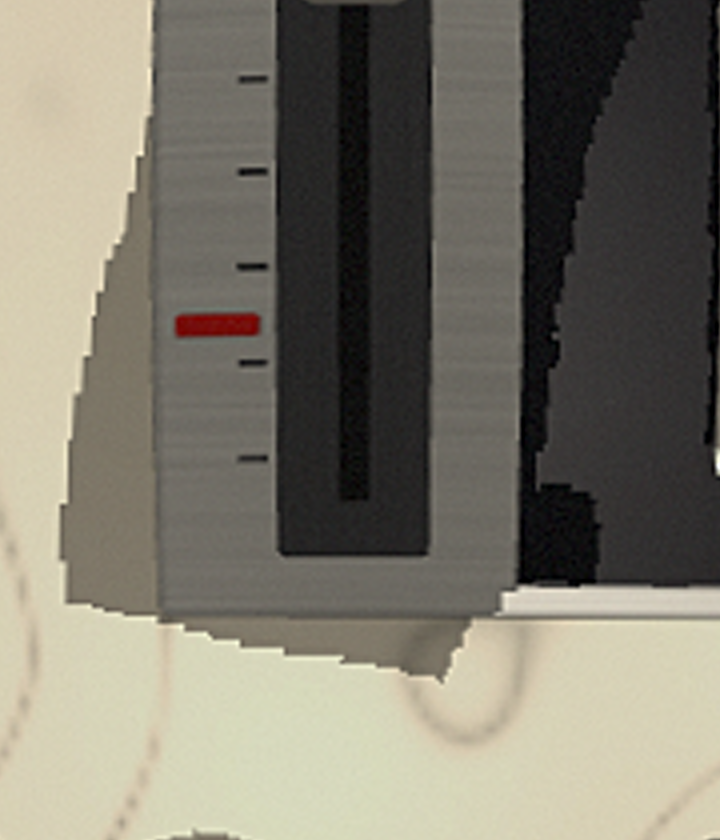

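```bash
python3 - <<'E'
from h import *
c=cap("wrist"); O=(170,20)
u=np.array([np.cos(np.radians(3.15)),np.sin(np.radians(3.15))])
for n,p,z in(("clip",(218,325),38),("houseFarL",(279,554),44),("houseFarR",(430,554),44),("edge",(160,612),30),("tick",(253,458),30),("tick",(253,79),30)):
    w=cp(c,[p],z,O,4)[0]; print(n,w.round(1),"along",(w[:2]@u).round(1))
print("TCP off along", np.array([479.3,-107.0])@u, "padcentre along",np.array([538.4,37])@u)
E
```

```text
clip [ 575.9 -137.    38. ] along 567.5
houseFarL [ 635.2 -117.9   44. ] along 627.7
houseFarR [632.9 -78.3  44. ] along 627.7
edge [ 655.7 -151.2   30. ] along 646.4
tick [ 611.5 -126.8   30. ] along 603.6
tick [ 507.6 -132.3   30. ] along 499.6
TCP off along 472.6961551574111 padcentre along 539.6196867241301
```

```bash
python3 -m creep '[[[0,0,0.042],[0,0,0]],[[0,0,0.042],[0,0,0]],[[0,0,0.042],[0,0,0]],[[0,0,0.042],[0,0,0]],[[0,0.03,0],[0,0,0]]]'; python3 -m creep '[[[0,0,0],[0,0,0]],[[0,0,0],[0,0,0]]]'
python3 - <<'E'
from h import *
go(479.3,-107,57,93.15)
E
```

```text
clock: 64.15
ee_pos: [478.4, -108.2, 179.7]
tcp_rot: [-0.484, 0.487, 0.515, -0.513]
contact_force: [1.3, -0.7, -0.5]
opening: 85.3
clock: 64.4
ee_pos: [479.6, -107.9, 178.3]
tcp_rot: [-0.486, 0.486, 0.514, -0.514]
contact_force: [-0.7, -0.9, -0.6]
opening: 85.3
now [ 479.6 -107.9  178.3] yaw 93.22 tilt 0.05 open 85.3 F [-0.7 -0.9 -0.6] t 64.4
tool shift now-axes (m): [0.001  0.1213 0.0004]  turn y(rad): 0.0012
shift after turn: [0.001  0.1213 0.0004]
```

```bash
python3 -m creep '[[[0.001,0.04,0.0004],[0,0,0]],[[0,0.04,0],[0,0,0]],[[0,0.03,0],[0,0,0]],[[0,0.0113,0],[0,0,0]],[[0,0,0],[0,0,0]]]'; python3 -m creep '[[[0,0,0],[0,0,0]],[[0,0,0],[0,0,0]]]';  python3 -m creep '[[[0,0,0],[0,0,0]],[[0,0,0],[0,0,0]],[[0,0,0],[0,0,0]],[[0,0,0],[0,0,0]],[[0,0,0],[0,0,0]]]' 0.015
```

```text
clock: 65.03
ee_pos: [479.1, -107.0, 56.5]
tcp_rot: [-0.486, 0.486, 0.514, -0.514]
contact_force: [-0.2, -1.2, 0.2]
opening: 85.2
clock: 65.28
ee_pos: [479.3, -107.1, 57.0]
tcp_rot: [-0.485, 0.486, 0.514, -0.513]
contact_force: [0.5, 0.0, 0.1]
opening: 85.4
clock: 65.9
ee_pos: [478.7, -106.9, 56.2]
tcp_rot: [-0.486, 0.486, 0.514, -0.514]
contact_force: [-1.6, 0.5, 6.1]
opening: 27.1
```

```bash
python3 -m creep '[[[0,0,-0.01],[0,0,0]],[[0,0,-0.025],[0,0,0]],[[0,0,-0.025],[0,0,0]],[[0,0,-0.025],[0,0,0]],[[0,0,-0.006],[0,0,0]]]'; python3 -m creep '[[[0,0,-0.002],[0,0,0]],[[0,0,0],[0,0,0]],[[0,0,0],[0,0,0]]]'; python3 - <<'E'
from h import *
go(573,-101.7,57,93.15)
E
```

```text
clock: 66.53
ee_pos: [570.8, -101.8, 56.2]
tcp_rot: [-0.485, 0.486, 0.514, -0.514]
contact_force: [-2.1, 0.7, 9.1]
opening: 27.1
clock: 66.9
ee_pos: [571.7, -101.8, 56.2]
tcp_rot: [-0.486, 0.486, 0.514, -0.514]
contact_force: [1.2, 1.1, 5.9]
opening: 27.4
now [ 571.7 -101.8   56.2] yaw 93.21 tilt 0.04 open 27.4 F [1.2 1.1 5.9] t 66.9
tool shift now-axes (m): [-0.     -0.0008 -0.0013]  turn y(rad): 0.0010
shift after turn: [-0.     -0.0008 -0.0013]
```

Nudge it 1.3 mm more, release, retreat upward and look from above.

```bash
python3 -m creep '[[[0,0,-0.0013],[0,0,0]],[[0,0,0],[0,0,0]],[[0,0,0],[0,0,0]]]';  python3 -m creep '[[[0,0,0],[0,0,0]],[[0,0,0],[0,0,0]],[[0,0,0],[0,0,0]],[[0,0,0],[0,0,0]]]' 0.0854; python3 -m creep '[[[0,-0.04,0],[0,0,0]],[[0,-0.05,0],[0,0,0]],[[0,-0.05,0],[0,0,0]],[[0,0,-0.035],[0,0,0]],[[0,0,-0.035],[0,0,0]]]'; python3 -m creep '[[[0,0,0],[0,0,0]],[[0,0,0],[0,0,0]]]'; python3 - <<'E'
from h import *
go(573,-101.7,57,93.15)
c=cap("wrist","w27")
overlay(c,"w27c",[],(170,20,350,230))
E
```

```text
clock: 67.28
ee_pos: [572.7, -101.7, 56.2]
tcp_rot: [-0.486, 0.486, 0.514, -0.514]
contact_force: [-0.6, 1.6, 7.7]
opening: 26.8
clock: 67.78
ee_pos: [572.6, -101.7, 55.9]
tcp_rot: [0.486, -0.486, -0.514, 0.514]
contact_force: [-0.1, -1.3, 0.4]
opening: 85.7
clock: 68.4
ee_pos: [643.7, -97.9, 197.1]
tcp_rot: [-0.485, 0.486, 0.514, -0.513]
contact_force: [0.6, 0.4, -0.1]
opening: 85.5
clock: 68.65
ee_pos: [642.2, -97.8, 195.7]
tcp_rot: [0.486, -0.486, -0.514, 0.514]
contact_force: [-0.5, -0.2, -0.0]
opening: 85.1
now [642.2 -97.8 195.7] yaw 93.2 tilt 0.04 open 85.1 F [-0.5 -0.2 -0. ] t 68.7
tool shift now-axes (m): [-0.      0.1388  0.0692]  turn y(rad): 0.0009
shift after turn: [-1.000e-04  1.388e-01  6.920e-02]
```

View pics/w27c.png

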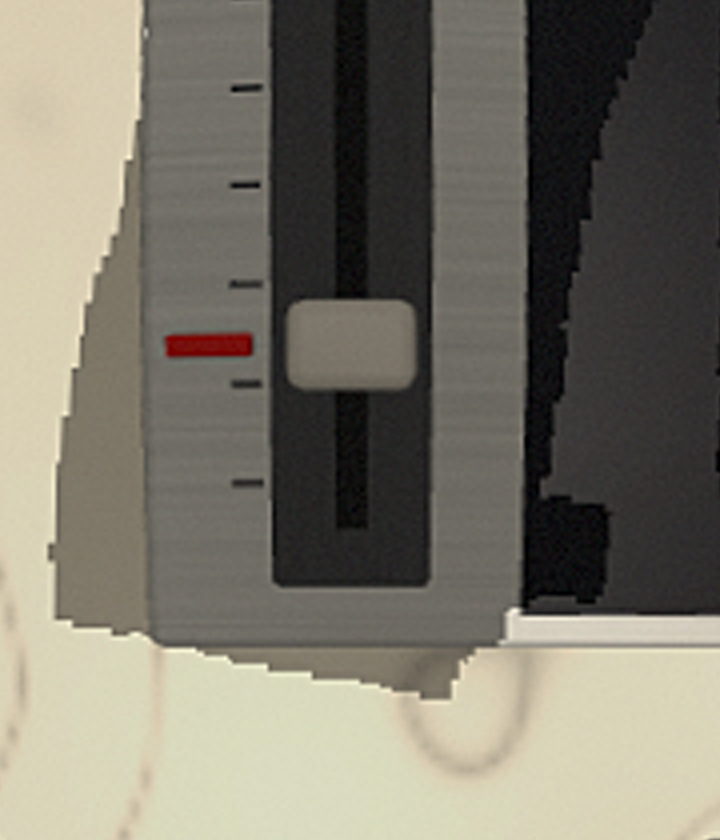

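```bash
python3 - <<'E'
from h import *
c=cap("wrist"); O=(170,20)
u=np.array([np.cos(np.radians(3.15)),np.sin(np.radians(3.15))])
for n,p,z in(("clip",(209,345.5),38),("grip",(351,344),84),("gripnear",(351,300),84),("gripfar",(351,389),84)):
    w=cp(c,[p],z,O,4)[0]; print(n,w.round(1),"along",(w[:2]@u).round(1))
overlay(c,"w28",[],(0,0,512,384),1)
t=cap("top","t28"); s=cap("scene","s28")
E
```

```text
clip [ 576.  -137.4   38. ] along 567.5
grip [ 574.3 -101.7   84. ] along 567.9
gripnear [ 564.9 -102.3   84. ] along 558.4
gripfar [ 584.  -101.2   84. ] along 577.5
```

View pics/s28.png

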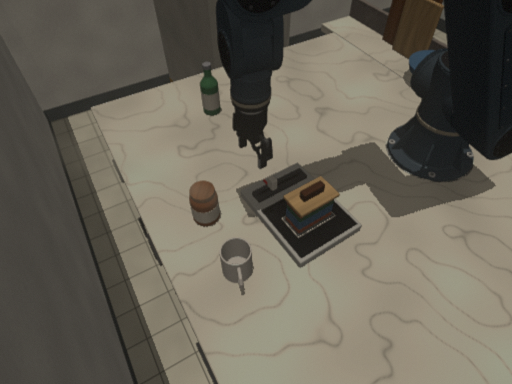

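```bash
python3 -m creep '[[[0.04,-0.05,0.01],[0,0,0]],[[0.05,-0.01,0.02],[0,0,0]],[[0.045,0,0.02],[0,0,0]],[[0,0,0],[0,0,0]],[[0,0,0],[0,0,0]]]'; python3 - <<'E'
from h import *
c=cap("wrist","w29")
overlay(c,"w29c",[box(538.4,37,3.2,120,130,80,12),box(538.4,37,3.2,132,70,22,28)],(80,20,350,225),3)
E
```

```text
clock: 69.47
ee_pos: [585.5, 32.5, 254.5]
tcp_rot: [-0.486, 0.486, 0.514, -0.514]
contact_force: [0.2, -1.3, 1.0]
opening: 85.6
```

View pics/w29c.png

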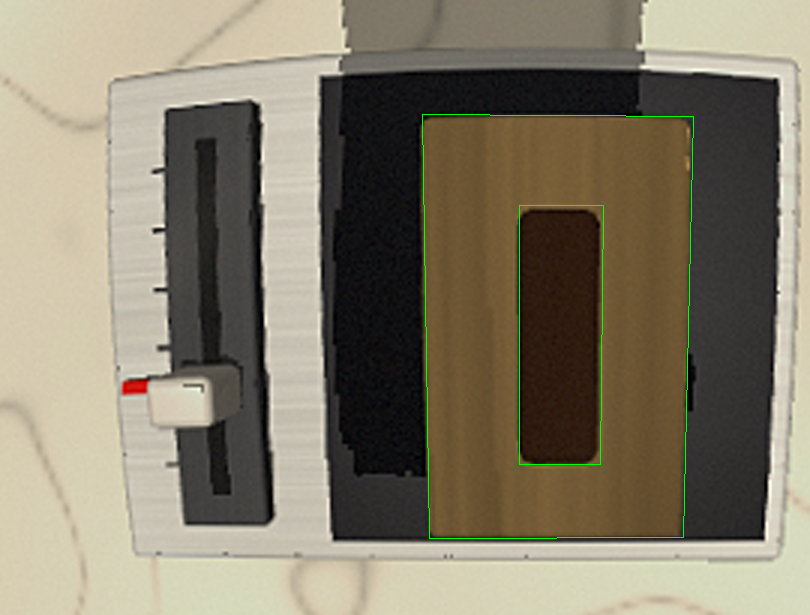

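Everything is in place and the robot is touching nothing, so I'm handing in.

```bash
python3 -c "
from cell import r
print(r.sign_off())"
```

```text
the job is handed in; nothing more can be done
None
```

The job is done and handed in at about 69.5 s, all in the order asked.

- **Heat off:** I slid the grip toward the robot until it met the end stop, where the force rose to about 16 N, and let go.
- **Cover and plates:** I set the cover aside on the counter and stacked all five plates on the pad. I then laid the cover on top.
- **Heat to the marker:** I slid the grip level with the red clip and released it.

**Last checks:**
- **Stack:** the top plate measured (538.4, 37.2, 3.2°) against the pad at (538.4, 37.0, about 3.2°).
- **Cover:** its outline matched the expected one to within about 1 mm, and it still did in the last picture before hand-in.
- **Slider:** the grip measured 0.4 mm from the clip along the track.
- **Jar, mug and bottle:** the robot never went near them, and they look unmoved in the final scene picture.
- **Disturbances:** I saw no knocked plate or cover, and no grip slip.

**One check that failed:** the automatic outline fit for the second plate was poor, probably because of the bluish pad around it. I checked that plate, and the third, by eye against a projected outline instead, and both matched to within about 1 mm.

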